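# Close two take-apart terrine moulds, turning over the mirrored side

### The arm

A 6-joint arm with a two-finger parallel gripper is mounted at the origin on a cart in front of the work surface, level with it; the furniture and walls round the work are solid. World frame = base frame: x ahead of the robot, y to its left, z up, the work surface at z = 0. Lengths are in mm, angles in rad, forces in N, time in s.
With the tool pointing down it reaches from about 350 to 875 mm from the base axis. Payload 4.2 kg.
Tool frame: the origin (TCP) lies between the finger pads; the fingertips stand 14 mm ahead of it and the grasp point (between the pads) lies 5 mm behind it; z points along the fingers, y is the line along which they close (so a half turn about z gives the same grasp; the last joint's range is limited). The gripper opens to 85 mm and grips with 20 to 120 N. Pads are 22 mm wide; open, the fingers measure 114 mm over their backs; the gripper's body (76 mm by 85 mm) begins 54 mm behind the grasp point. The pads swing forward as they close: fully open they stand 13 mm farther back than shut.
Start: joints at [0.259, 0.385, 0.008, 0, -1.194, -0.259], TCP at [624.979, 0.025, 212.112] pointing down, gripper open.
Joint ranges: [-3.14, 3.14], [-1.21, 2.06], [-1.07, 1.41], [-3.16, 2.05], [-2.99, -0.16], [-3.1, 3.1]. Speed limits (rad/s): [2.79, 2.79, 3.14, 3.14, 3.14, 3.14].

### API

Orientations are given as a unit quaternion [x, y, z, w].
In Python, from bench import * gives the robot as it stands.
- The arm moves only by the tool carry_out, never from a script. Its argument "motion" is a list of rows, each a list of 7 numbers: the turn, a rotation vector about the tool's x, y, z in rad, then the shift along the tool's x, y, z in mm, then the opening, from -1 (shut) to 1 (fully open), so that 0 is half open. A call has 1 to 5 rows; each row is the pose to reach, as a shift and turn from the pose commanded when the call began, along the tool's axes at that moment; what a row does not reach only later rows make up. A row lasts 1/8 s, in which the tool goes at most 62.5 mm and 10.7 degrees, less where a joint would pass 70% of its speed; a pose out of reach is approached as far as the arm can. A call with a gripper value outside its range is refused whole. The fingers move at their own pace and stop on an object; the grip force is fixed at half the most. Time passes only in rows, so rows that repeat a pose let the fingers close. It gives the time, the measured TCP pose, the force, the opening and the grip force at its end, in the units of the state.
- read_state(): the state, without advancing time (a new reading comes with each control period).
- get_image(name): name is "scene" or "side" or "wrist"; returns a dict with "color" (400x640x3 uint8, blue, green, red), "mtx" (3x3 intrinsics, pixels), "position" and "orientation" of the camera in the world. Camera axes: x right, y down, z forward; pixel columns grow to the right and rows downward; lengths in mm; the calibration is good to about 2 mm. The wrist camera is an equidistant fisheye: a pixel r from the principal point sees the ray r / f radians off the axis. A picture is of the moment at which its call begins. There is no depth.
- job_done(): hands the job in; it is judged then, once.
The state is a dict: "clock": time; "joints": joint angles; "joint_vel": joint speeds; "joint_efforts": joint torques, N m; "position": TCP position; "ee_rot": TCP orientation; "contact_force": force on the tool from outside, world axes, zero at the start; "wrist_torque": the same for the moment, N m; "gripper_width": finger opening in mm; "grasp_force": force on a finger pad.
Only numpy, scipy, OpenCV 4.12 (cv2) and the standard library are available. Lean on these libraries where they do the work, as an engineer would, in place of code of your own. Each camera call takes 0.05 s, during which the arm holds its last target. There are 200 camera calls.

### The job

Close both terrine moulds: each still lacks its loose black L-shaped side, which slides up from the front until the short end is home in the guide at the left (seen from the robot) and the spring clip at the right has snapped over the end of the long wall. One of the two loose sides stands upside down and is therefore the mirror image of what is needed; turn only that one over and keep the other right way up throughout. Leave the ramekin, tin, salt shaker and peeler where they are.

Things in the scene. Friction and masses are not known exactly. Their poses are not given: they have to be found in the camera images.
- mould_1: take-apart terrine mould, fixed to the worktop: steel base plate 60x139x6 mm with one black L-shaped side riveted on. Origin: on the worktop, centre of the closed 78 (x) by 160 (y) mm rectangle; x away from the robot, y left. Walls 45 high, 8 thick. Riveted long wall at x 31..39 mm, riveted short end at the right (y -80..-72, x -31..39). The front long wall and the left short end are missing.
- mould_2: the second mould, just like mould_1 (same size, same hand, same axes). In each the missing side slides in along +x on the worktop: short wall at the left, its end into the pocket, until it meets the riveted long wall; then the right end of its long wall snaps past the clip.
- mould_1_home (a point): where the origin of a loose side lies when closed in mould_1: mould x -35, y 0, z 22.5 mm; the loose side's own axes then equal the mould's (long wall at x -39..-31 mm, short wall at y 72..80 mm).
- mould_2_home (a point): the same point of mould_2.
- mould_1_pocket (a point): mouth of mould_1's pocket for the short wall: mould x -11, y 76, z 22.5 mm. The pocket runs from here to the riveted long wall (x 31), 12.5 mm wide between the base plate's edge (y 69.5) and a steel guide (y 82..86), the guide flared outward to y 91 at the mouth.
- mould_2_pocket (a point): the same point of mould_2.
- clip_1 (a joint): angle of mould_1's steel spring clip: 0 at rest, up to 0.35 rad as its tip is pushed to the mould's right. A leaf at y -84, z 13..32 mm reaching forward to x -70. Its nose (back face x -40.5, sloping lead-in x -62..-44, standing 4 mm in over the wall's end) catches the loose long wall's front face. Snapping in takes a push of 5 to 15 N on the wall; the angle then falls back to about 0.
- clip_2 (a joint): the same for mould_2's spring clip.
- side_a: loose black pleated mould side, 0.25 kg: an L seen from above, standing on edge; walls 45 mm high, 8 thick, long wall 160, short wall 70 (outside). Top and bottom edges are alike. Origin: mid length, thickness and height of the long wall (z 22.5 when standing). Own x: to the inside of the L; own y: along the long wall to the corner; own z: up if its hand fits the moulds, down if it stands mirrored.
- side_a_tip (a point): middle of the free end face of side_a's short wall (own x 66, y 76, z 0 mm). Centre of mass of a side: own x 10, y 21, z 0 mm. Either loose side fits either mould.
- side_b: the other loose side, the same part with the same axes as side_a. Silicone beads along the top and bottom edges grip the worktop (friction about 1), so a light push (1 to 2 N) high on a wall tips a side over instead of sliding it: from standing it goes over outward past 32 degrees and comes to lie on the long wall's outer face, the short wall upright; from there it rolls on past 59 degrees.
- side_b_tip (a point): the same point on side_b.
- ramekin: white ramekin, 69 mm across, 38 mm high, standing between the moulds; origin at the centre of its foot. Bystander.
- tin: small food tin, 58 mm across, 72 mm high, at the back; origin at the centre of its foot. Bystander.
- salt_shaker: glass salt shaker with a grey top, 44 mm across, 90 mm high, at the back; origin at the centre of its foot. Bystander.
- peeler: black-handled peeler, 170 mm long, 25 mm wide, 18 mm high, lying between the loose sides, pointing away from the robot; origin at its middle. Bystander.

How it is judged:
By the outcome, as a careful person would: the job done as asked, in the order asked, and still so for the second after the job is handed in, with the robot touching nothing.
It also fails if it takes over 72 s, if anything falls off the work surface, if the arm or the gripper's body presses on something with over 40 N, if the wrist force passes 120 N, or if a joint passes its speed limit or range.

## Working session

There is one attempt and no reset: what is moved stays moved. The work goes in short steps, Python scripts to look and compute and a tool call to move; the robot and the scene stay as the last step left them, time stands still between calls to the robot, and variables do not carry over. Pictures are saved under pics/ and viewed, at most 10 in all, crops included, and the job is handed in when it is done.

Besides the shell and the picture viewer there is one more tool, called after "Request:" as name(argument=value, ...) on one line, values as JSON. carry_out: Moves the arm, as the interface text tells. Its arguments: {"type":"object","properties":{"motion":{"type":"array"}},"required":["motion"]}

```bash
ls; mkdir -p pics; python3 - <<'E'
from bench import *
import cv2,numpy as np
for n in ("scene","side"):
    d=get_image(n); cv2.imwrite(f"pics/{n}0.png",d["color"]); print(n,d["mtx"],d["position"],d["orientation"])
    np.savez(f"{n}.npz",mtx=d["mtx"],p=d["position"],q=d["orientation"])
s=read_state();print(s)
E
```

```text
pics
scene [[504.96929601   0.         315.24430793]
 [  0.         504.96929601 200.71984525]
 [  0.           0.           1.        ]] [-285.10745846  734.29824584  822.94499622] [-0.37674644  0.80592879 -0.41316242  0.19451921]
side [[431.77797209   0.         325.10114166]
 [  0.         431.77797209 197.44360048]
 [  0.           0.           1.        ]] [ 551.61129572 -826.91653379  696.12531085] [ 0.89711926  0.01810003 -0.00523248 -0.4413865 ]
{'clock': 0.1, 'joints': array([ 2.58623588e-01,  3.85460332e-01,  6.76870633e-03, -4.15764761e-04,
       -1.19402107e+00, -2.58633453e-01]), 'joint_vel': array([-1.17480166e-03, -1.81157407e-03,  2.51139351e-03,  1.64801102e-03,
       -8.01971961e-05, -7.90276704e-05]), 'joint_efforts': array([-2.41840362e-04, -3.93318665e+01,  1.88929778e+01,  4.19793829e+00,
       -2.58899068e-03, -3.31562532e-06]), 'position': array([6.24438577e+02, 2.35766260e-02, 2.11147976e+02]), 'ee_rot': array([-7.07048740e-01,  7.07164143e-01,  6.48754486e-04, -7.31146546e-04]), 'contact_force': array([0.18336416, 0.56529491, 0.55408757]), 'wrist_torque': array([-0.00221501, -0.02243734,  0.03223336]), 'grasp_force': 0.0, 'gripper_width': 85.22014611618182}
```

View pics/scene0.png

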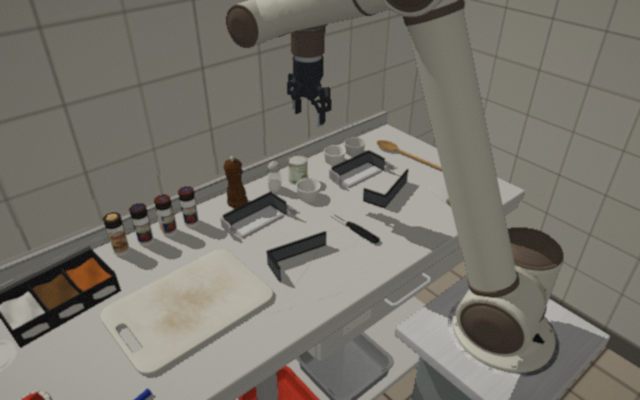

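View pics/side0.png

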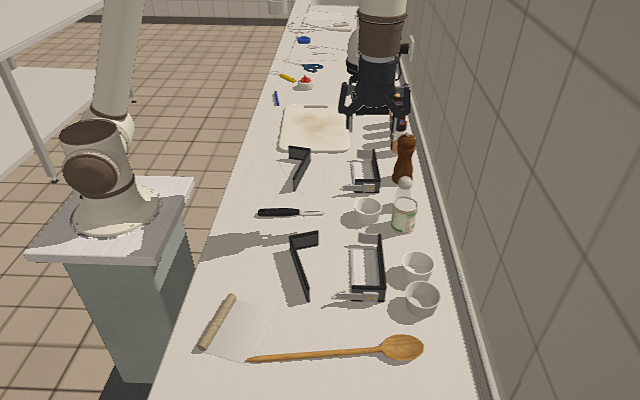

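The scene picture shows mould at left (≈255,215) and right (≈360,170), loose sides at (≈297,250) and (≈387,190), and the peeler at (355,228). I'll enlarge.

```bash
python3 - <<'E'
import cv2
a=cv2.imread("pics/scene0.png")[140:290,215:415]; cv2.imwrite("pics/scene0c.png",cv2.resize(a,None,fx=4,fy=4,interpolation=cv2.INTER_CUBIC))
a=cv2.imread("pics/side0.png")[135:315,240:430]; cv2.imwrite("pics/side0c.png",cv2.resize(a,None,fx=3.3,fy=3.3,interpolation=cv2.INTER_CUBIC))
E
```

```text
(no output)
```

View pics/scene0c.png

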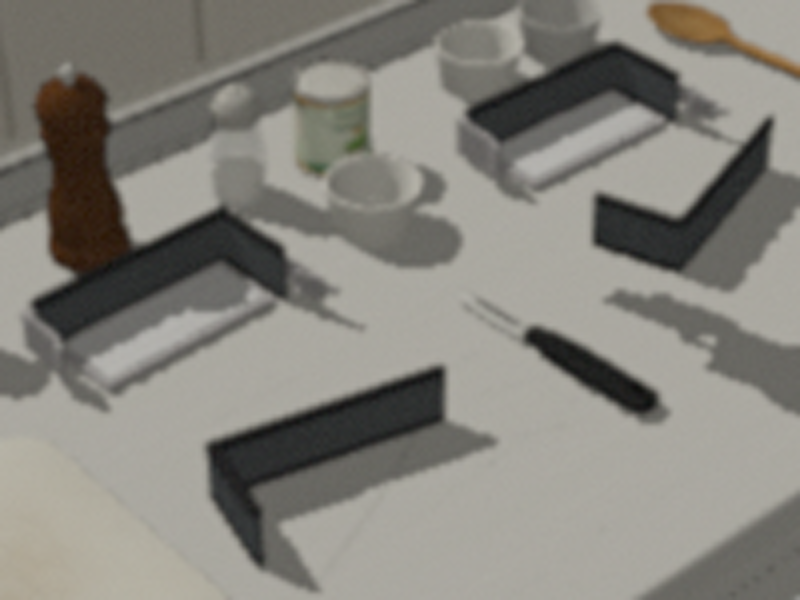

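View pics/side0c.png

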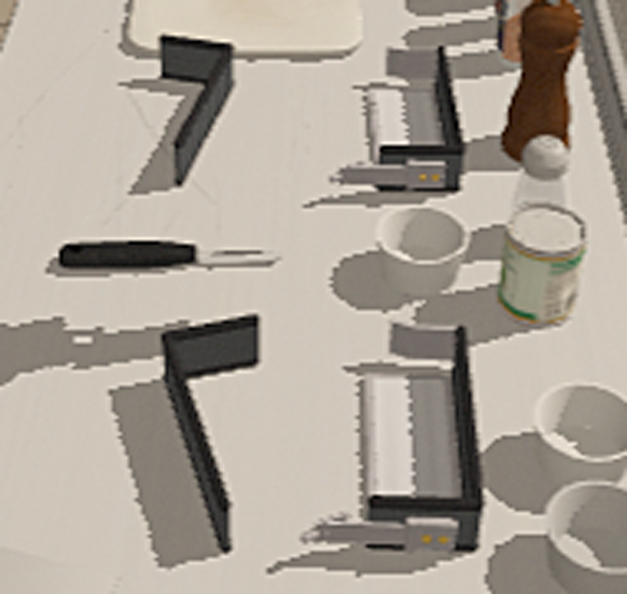

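Crop shows: side near the right mould (corner scene px ≈(680,240) crop) is L with short wall at left pointing away: right hand. Side at left (corner crop (208,447)) has its short wall toward the robot: mirrored. I'll fit the L silhouettes in both views.

```bash
cat > fit.py <<'E'
import cv2,numpy as np
from scipy.optimize import minimize
from scipy.spatial.transform import Rotation as R
C={n:np.load(n+".npz") for n in("scene","side")}
IM={n:cv2.imread(f"pics/{n}0.png") for n in C}
BOX=[((-4,4),(-80,80)),((-4,66),(72,80))]
def proj(n,P):
    c=C[n]; Q=R.from_quat(c["q"]).inv().apply(P-c["p"]); q=Q@c["mtx"].T; return q[:,:2]/q[:,2:]
def corners(x,y,a,hand):
    out=[]
    for (x0,x1),(y0,y1) in BOX:
        p=np.array([[u,hand*v,w] for u in(x0,x1) for v in(y0,y1) for w in(0,45)],float)
        p[:,:2]=p[:,:2]@np.array([[np.cos(a),np.sin(a)],[-np.sin(a),np.cos(a)]])+[x,y]; out.append(p)
    return out
S=8
def render(n,prm,hand,roi):
    u0,v0,u1,v1=roi; m=np.zeros(((v1-v0)*S,(u1-u0)*S),np.uint8)
    for p in corners(*prm,hand):
        q=(proj(n,p)-[u0-.5,v0-.5])*S-.5
        cv2.fillConvexPoly(m,cv2.convexHull(np.round(q*16).astype(np.int32)),255,shift=4)
    return cv2.resize(m,None,fx=1/S,fy=1/S,interpolation=cv2.INTER_AREA)/255.
def dark(n,roi):
    u0,v0,u1,v1=roi; g=cv2.cvtColor(IM[n],cv2.COLOR_BGR2GRAY)[v0:v1,u0:u1].astype(float)
    return np.clip((110-g)/50,0,1)
def fit(prm,hand,rois):
    D={n:dark(n,r) for n,r in rois.items()}
    f=lambda p:sum(np.abs(render(n,(p[0],p[1],p[2]/100),hand,rois[n])-D[n]).sum() for n in D)
    x=np.array([prm[0],prm[1],prm[2]*100])
    for st in(15,5,2):
        r=minimize(f,x,method="Nelder-Mead",options=dict(initial_simplex=np.vstack([x,x+[st,0,0],x+[0,st,0],x+[0,0,st]]))); x=r.x
    return x[0],x[1],x[2]/100,r.fun,sum(d.sum() for d in D.values())
E
python3 - <<'E'
from fit import *
def pix2w(n,uv,z):
    c=C[n];d=R.from_quat(c["q"]).apply(np.linalg.inv(c["mtx"])@[*uv,1]);t=(z-c["p"][2])/d[2];return c["p"]+t*d
sc=lambda u,v:(215+u/4,140+v/4)
# corner top, long-end top
L={"mirr":((208,447),(443,367),-1,(262,245-10,330,286),(283,143,315,196)),
   "good":((682,222),(770,122),1,(360,166,412,210),(286,228,322,304)),
   "mL":((228,212),(35,305),1,(220,190,290,226),(350,145,382,194)),
   "mR":((618,45),(468,118),1,(328,148,386,178),(345,230,388,303))}
for k,(c,e,h,r1,r2) in L.items():
    a,b=pix2w("scene",sc(*c),45)[:2],pix2w("scene",sc(*e),45)[:2]
    d=a-b;yaw=np.arctan2(d[1],d[0])-h*np.pi/2
    g=(*((a+b)/2),yaw)
    print(k,np.round(g,2),np.linalg.norm(d).round(1))
    for rois in ({"scene":r1,"side":r2},{"scene":r1},{"side":r2}):
        print("   ",np.round(fit(g,h,rois),3))
E
```

```text
mirr [448.86 180.62   2.93] 155.5
    [ 452.155  176.731    2.968  384.418 1486.5  ]
    [ 451.112  177.258    2.971  215.506 1047.62 ]
    [453.071 178.505   2.966 161.118 438.88 ]
good [ 4.6942e+02 -1.8830e+02  3.2000e-01] 147.2
    [ 4.74821e+02 -1.95134e+02  3.24000e-01  4.10549e+02  1.40680e+03]
    [ 4.74187e+02 -1.93673e+02  3.81000e-01  1.99008e+02  6.58180e+02]
    [ 4.75060e+02 -1.93016e+02  3.05000e-01  1.74355e+02  7.48620e+02]
mL [648.72 184.92  -3.11] 154.5
    [ 659.054  183.075   -3.105  755.791 1556.12 ]
    [ 659.552  183.403   -3.061  500.355 1207.2  ]
    [658.806 176.713  -3.107 238.689 348.92 ]
mR [ 639.05 -173.73   -3.11] 157.2
    [ 649.83  -187.826   -3.147  575.121 1286.8  ]
    [ 650.08  -180.848   -3.084  172.698  678.82 ]
    [ 649.876 -187.836   -3.149  385.231  607.98 ]
```

```bash
python3 - <<'E'
import fit
from fit import *
# shadow vs wall levels
for n in C:
    g=cv2.cvtColor(IM[n],cv2.COLOR_BGR2GRAY); print(n,[int((g[140:310,215:430]<t).sum()) for t in range(20,140,10)])
def dk(n,roi):
    u0,v0,u1,v1=roi; g=cv2.cvtColor(IM[n],cv2.COLOR_BGR2GRAY)[v0:v1,u0:u1].astype(float)
    return (g<(88 if n=="side" else 78)).astype(float)
fit.dark=dk
L={"mirr":((452,177,2.968),-1,(262,235,330,286),(283,143,315,196)),
   "good":((474.8,-194,.324),1,(360,166,412,210),(286,228,322,304)),
   "mL":((657,182,-3.105),1,(220,190,290,226),(350,145,382,194)),
   "mR":((648,-182,-3.12),1,(328,148,386,178),(345,230,388,303))}
out={n:IM[n].copy() for n in C}
res={}
for k,(g,h,r1,r2) in L.items():
    for rois in ({"scene":r1,"side":r2},{"scene":r1},{"side":r2}):
        f=fit.fit(g,h,rois);print(k,np.round(f,3))
        if len(rois)==2:res[k]=f
big={n:cv2.resize(IM[n],None,fx=4,fy=4,interpolation=cv2.INTER_CUBIC) for n in C}
for k,f in res.items():
    for n in C:
        for p in corners(*f[:3],L[k][1]):
            h=cv2.convexHull(np.float32((proj(n,p)+.5)*4-.5)).astype(int); cv2.polylines(big[n],[h],True,(0,0,255),1)
a=big["scene"][560:1160,860:1660]; b=big["side"][540:1240,1040:1640]
o=np.hstack([cv2.resize(a,(480,360)),cv2.resize(b,(309,360))]); 
cv2.imwrite("pics/ov.png",np.vstack([np.hstack([a[:300,:400],a[:300,400:]])[:,:800],np.hstack([a[300:,:400],np.zeros((300,400,3),np.uint8)])])[:600])
o=np.zeros((600,800,3),np.uint8); o[:, :]=0
o[:360,:480]=cv2.resize(a,(480,360)); o[:373,480:]=cv2.resize(b,(320,373))
cv2.imwrite("pics/ov.png",o[:380])
E
```

```text
scene [6, 297, 1408, 3170, 3634, 3826, 4033, 4396, 5838, 11453, 13599, 14850]
side [115, 492, 1127, 1857, 2320, 2889, 3079, 3295, 3591, 4358, 5634, 10026]Traceback (most recent call last):
  File "<stdin>", line 18, in <module>
AttributeError: 'function' object has no attribute 'fit'
```

```bash
cat > ov.py <<'E'
import fit as F
from fit import C,IM,proj,corners,np,cv2
def dk(n,roi):
    u0,v0,u1,v1=roi; g=cv2.cvtColor(IM[n],cv2.COLOR_BGR2GRAY)[v0:v1,u0:u1].astype(float)
    return (g<(88 if n=="side" else 78)).astype(float)
F.dark=dk
L={"mirr":((452,177,2.968),-1,(262,235,330,286),(283,143,315,196)),
   "good":((474.8,-194,.324),1,(360,166,412,210),(286,228,322,304)),
   "mL":((657,182,-3.105),1,(220,190,290,226),(350,145,382,194)),
   "mR":((648,-182,-3.12),1,(328,148,386,178),(345,230,388,303))}
res={}
for k,(g,h,r1,r2) in L.items():
    for rois in ({"scene":r1,"side":r2},{"scene":r1},{"side":r2}):
        f=F.fit(g,h,rois);print(k,np.round(f,3))
        if len(rois)==2:res[k]=f
big={n:cv2.resize(IM[n],None,fx=4,fy=4,interpolation=cv2.INTER_CUBIC) for n in C}
for k,f in res.items():
    for n in C:
        for p in corners(*f[:3],L[k][1]):
            h=cv2.convexHull(np.float32((proj(n,p)+.5)*4-.5)).astype(int); cv2.polylines(big[n],[h],True,(0,0,255),1)
a=big["scene"][560:1160,860:1660]; b=big["side"][540:1240,1120:1560]
o=np.zeros((560,800,3),np.uint8)
o[:336,:448]=cv2.resize(a,(448,336)); o[:560,448:]=cv2.resize(b,(352,560))
cv2.imwrite("pics/ov.png",o)
E
python3 ov.py
```

```text
mirr [ 452.635  176.947    2.966  299.122 1434.   ]
mirr [453.549 176.485   2.961 183.208 943.   ]
mirr [452.859 178.729   2.961 113.702 491.   ]
good [ 4.75159e+02 -1.94044e+02  3.19000e-01  3.66137e+02  1.32800e+03]
good [ 4.75025e+02 -1.94710e+02  3.89000e-01  1.59012e+02  5.70000e+02]
good [ 4.75158e+02 -1.94157e+02  3.09000e-01  1.70353e+02  7.58000e+02]
mL [ 660.088  183.103   -3.099  743.663 1462.   ]
mL [ 663.12   181.668   -3.087  479.086 1120.   ]
mL [658.979 176.797  -3.106 235.969 342.   ]
mR [ 649.888 -187.835   -3.147  574.42  1199.   ]
mR [ 649.851 -182.226   -3.06   165.569  604.   ]
mR [ 650.118 -187.83    -3.153  381.169  595.   ]
```

View pics/ov.png

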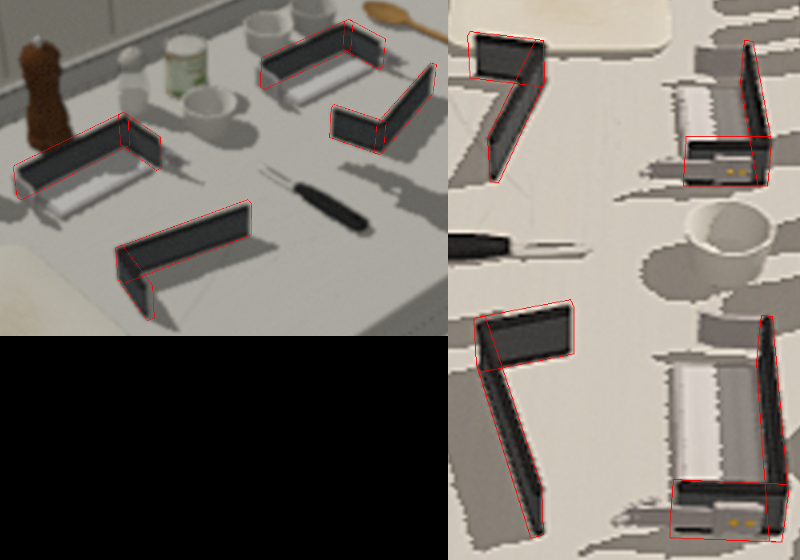

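The overlay shows the loose sides fit well in both views; the moulds' walls are partly hidden by clip/guide, so I check those with the wrist camera.

```bash
python3 - <<'E'
from bench import *
import cv2,numpy as np
d=get_image("wrist"); cv2.imwrite("pics/wrist0.png",d["color"]); print(d["mtx"],d["position"],d["orientation"])
np.savez("wrist0.npz",mtx=d["mtx"],p=d["position"],q=d["orientation"])
E
```

```text
[[309.70691629   0.         319.97855028]
 [  0.         309.70691629 204.27650955]
 [  0.           0.           1.        ]] [625.39333896 -79.53204467 372.06763728] [-1.72882096e-04  9.87314068e-01  1.58777344e-01 -8.10169663e-04]
```

View pics/wrist0.png

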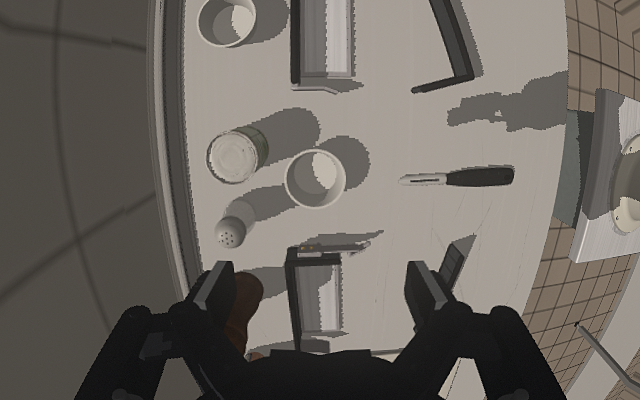

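Wrist picture: right mould at (325,40), loose right side at (450,50), ramekin (315,178), peeler (460,178), left mould (320,290) partly hidden by fingers. I move over the right pair for a close view.

Request:
carry_out(motion=[[0,0,0,50,25,0,1],[0,0,0,100,60,0,1],[0,0,0,110,60,0,1],[0,0,0,110,60,0,1]])

```text
clock: 0.65
position: [565.1, -110.5, 212.1]
ee_rot: [-0.707, 0.708, -0.0, 0.0]
contact_force: [0.6, 1.0, 0.5]
gripper_width: 85.4
grasp_force: 0.0
```

```bash
cat > snap.py <<'E'
import sys,cv2,numpy as np
from bench import *
n=sys.argv[1]; d=get_image("wrist"); cv2.imwrite(f"pics/{n}.png",d["color"])
np.savez(f"{n}.npz",mtx=d["mtx"],p=d["position"],q=d["orientation"]); print(read_state()["position"],d["position"])
cv2.imwrite(f"pics/{n}v.png",cv2.resize(d["color"][:330],None,fx=1.25,fy=1.25))
E
python3 snap.py w1
```

```text
[ 565.42823005 -109.78107928  212.0006533 ] [ 565.58658033 -190.08307887  373.060592  ]
```

View pics/w1v.png

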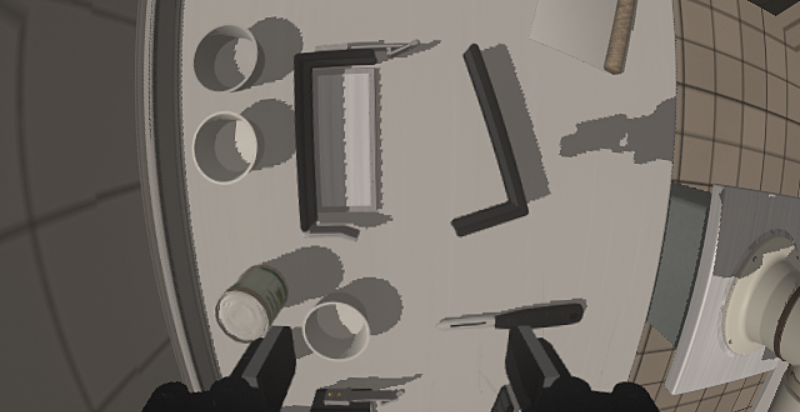

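Wrist picture: right mould's riveted corner at view px (300,58) to (308,232); loose side from (472,48) to corner (522,210), short wall to (455,232). Fit these silhouettes.

```bash
cat > wfit.py <<'E'
import sys,cv2,numpy as np,fit as F
from scipy.spatial.transform import Rotation as R
def load(n):
    c=np.load(n+".npz"); F.C["w"]={k:c[k] for k in c}; F.IM["w"]=cv2.imread(f"pics/{n}.png")
def proj(n,P):
    c=F.C["w"]; Q=R.from_quat(c["q"]).inv().apply(P-c["p"]); r=np.linalg.norm(Q[:,:2],axis=1)
    th=np.arctan2(r,Q[:,2]); return Q[:,:2]/r[:,None]*th[:,None]*c["mtx"][0,0]+c["mtx"][:2,2]
F.proj=proj
F.BOX=[((-4,4),(a,a+20)) for a in range(-80,80,20)]+[((a,a+14),(72,80)) for a in range(-4,66,14)]
T=70
def dk(n,roi):
    u0,v0,u1,v1=roi; g=cv2.cvtColor(F.IM[n],cv2.COLOR_BGR2GRAY)[v0:v1,u0:u1].astype(float); return np.clip((T+15-g)/30,0,1)
F.dark=dk
def wfit(g,h,roi): return F.fit(g,h,{"w":roi})
E
python3 - <<'E'
from wfit import *
load("w1")
g=cv2.cvtColor(F.IM["w"],cv2.COLOR_BGR2GRAY)[30:192,228:428]; print([int((g<t).sum()) for t in range(20,140,10)])
print(np.round(wfit((649.9,-185,-3.12),1,(222,32,312,192)),3))
print(np.round(wfit((475,-194,.32),1,(350,28,432,195)),3))
E
```

```text
[0, 16, 755, 3562, 4631, 5581, 5910, 6876, 11294, 13058, 13319, 13676]
[ 651.67  -182.539   -3.131  533.506 2917.4  ]
[ 4.795770e+02 -1.954790e+02  3.350000e-01  6.556410e+02  2.453367e+03]
```

```bash
python3 - <<'E'
from wfit import *
import wfit
load("w1")
for T in (70,85):
  wfit.T=T
  for g,roi in (((651.67,-182.5,-3.131),(222,32,312,192)),((479.6,-195.5,.335),(350,28,432,195))):
    D=dk("w",roi); 
    f=wfit.wfit(g,1,roi); M=F.render("w",f[:3],1,roi); print(T,np.round(f,3),M.sum(), "miss",np.clip(M-D,0,1).sum(),"extra",np.clip(D-M,0,1).sum())
    d=np.uint8(128+(M-D)*127); cv2.imwrite(f"pics/d{T}_{roi[0]}.png",d)
a=[cv2.imread(f"pics/d85_{k}.png") for k in(222,350)]
c=[F.IM["w"][r[1]:r[3],r[0]:r[2]] for r in((222,32,312,192),(350,28,432,195))]
o=np.hstack([cv2.resize(x,None,fx=2.3,fy=2.3,interpolation=cv2.INTER_NEAREST)[:360] for x in (a[0],c[0],a[1],c[1])]); print(o.shape); cv2.imwrite("pics/diff.png",o)
E
```

```text
70 [ 651.659 -182.394   -3.131  533.373 2917.4  ] 3049.5254901960784 miss 332.74901960784314 extra 200.62352941176468
70 [ 4.796720e+02 -1.951460e+02  3.330000e-01  6.548290e+02  2.453367e+03] 3106.035294117647 miss 653.7490196078431 extra 1.0803921568627453
85 [ 6.515570e+02 -1.824850e+02 -3.129000e+00  1.244569e+03  3.968067e+03] 3051.752941176471 miss 164.12745098039215 extra 1080.4411764705883
85 [ 4.785380e+02 -1.951650e+02  3.350000e-01  7.278120e+02  3.102333e+03] 3117.568627450981 miss 371.5235294117647 extra 356.2882352941176
(360, 792, 3)
```

View pics/diff.png

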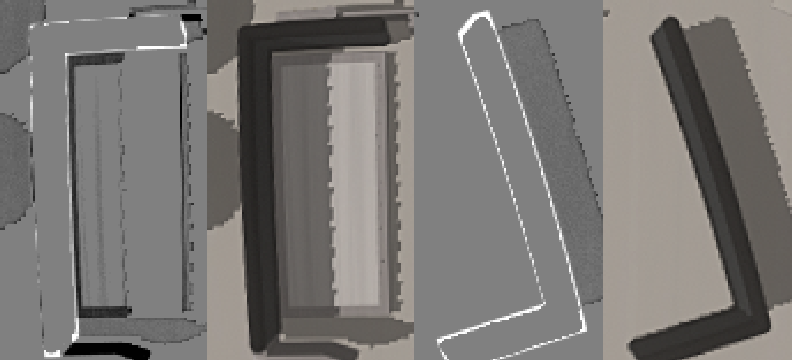

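The diff shows the fit is centred (model ~1 px larger all round, symmetric). Right mould: riveted L at (651.6,-182.5), yaw 0.011; loose side at (479.3,-195.2), yaw 0.334. Go to the grasp.

Request:
carry_out(motion=[[0,0,-0.1,30,25,40,0.2],[0,0,-0.2,60,50,80,0.2],[0,0,-0.334,90,72,115,0.2],[0,0,-0.334,99.4,80.8,132,0.2],[0,0,-0.334,99.4,80.8,132,0.2]])

```text
clock: 1.32
position: [483.5, -208.9, 78.6]
ee_rot: [0.815, -0.58, -0.002, 0.001]
contact_force: [1.2, 0.4, 0.7]
gripper_width: 51.0
grasp_force: 0.0
```

Request:
carry_out(motion=[[0,0,0,0,0,30,0.2],[0,0,0,0,0,54,0.2],[0,0,0,0,0,54,0.2]])

```text
clock: 1.7
position: [484.8, -208.3, 25.5]
ee_rot: [0.815, -0.579, -0.001, 0.0]
contact_force: [0.7, 0.5, -0.5]
gripper_width: 51.4
grasp_force: 0.0
```

Request:
carry_out(motion=[[0,0,0,0,0,0,-0.5],[0,0,0,0,0,0,-1],[0,0,0,0,0,0,-1],[0,0,0,0,0,0,-1]])

```text
clock: 2.2
position: [484.4, -209.5, 26.6]
ee_rot: [0.815, -0.58, 0.0, -0.0]
contact_force: [-1.3, -0.3, 0.1]
gripper_width: -0.1
grasp_force: 0.0
```

Grip closed on nothing; look before anything else.

```bash
python3 - <<'E'
from bench import *
import cv2,numpy as np
ims={}
for n in ("scene","side","wrist"):
    ims[n]=get_image(n)["color"]; cv2.imwrite(f"pics/{n}1.png",ims[n])
a=cv2.resize(ims["side"][215:315,270:400],None,fx=3,fy=3,interpolation=cv2.INTER_CUBIC)
b=cv2.resize(ims["scene"][150:240,330:430],None,fx=3.3,fy=3.3,interpolation=cv2.INTER_CUBIC)
c=ims["wrist"][:300,100:640]
o=np.zeros((600,800,3),np.uint8); o[:300,:390]=a; o[:297,400:730]=b; o[300:600,:540]=c
cv2.imwrite("pics/look1.png",o); s=read_state(); print(s["gripper_width"],s["grasp_force"],s["contact_force"])
E
```

```text
-0.24648606619161012 0.0 [0.01355566 0.12737125 0.08961707]
```

View pics/look1.png

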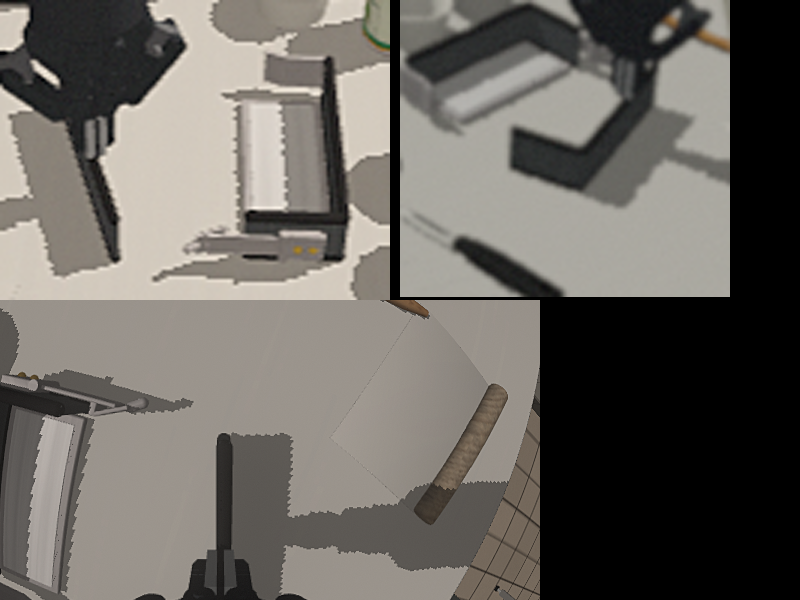

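The picture shows the pads at (220,570) around/at the wall (224,440–560), wall still standing. Check projections numerically.

```bash
python3 - <<'E'
from bench import *
from wfit import *
import fit
d=get_image("wrist"); np.savez("w2.npz",mtx=d["mtx"],p=d["position"],q=d["orientation"]); cv2.imwrite("pics/w2.png",d["color"]); load("w2")
print(d["position"])
a=.334;o=np.array([479.3,-195.2]);ey=np.array([-np.sin(a),np.cos(a)]);ex=np.array([np.cos(a),np.sin(a)])
P=lambda x,y,z:[*(o+ex*x+ey*y),z]
pts=np.array([P(-4,-80,45),P(4,-80,45),P(-4,-40,45),P(4,-40,45),P(-4,-26,45),P(4,-26,45),[484.4,-209.5,12.6],[484.4,-209.5,31.6],[484.4,-209.5,45],[484.4,-209.5,60]])
print("wrist crop",np.round(proj("w",pts)+[-100,300],0).tolist())
c=F.C["side"];Q=R.from_quat(c["q"]).inv().apply(pts-c["p"]);q=Q@c["mtx"].T;q=q[:,:2]/q[:,2:];print("side crop",np.round((q-[270,215])*3).tolist())
c=F.C["scene"];Q=R.from_quat(c["q"]).inv().apply(pts-c["p"]);q=Q@c["mtx"].T;q=q[:,:2]/q[:,2:];print("scene crop",np.round((q-[330,150])*3.3+[400,0]).tolist())
print(np.round(wfit((479.3,-195.2,.334),1,(300,120,350,240)),3))
g=cv2.cvtColor(d["color"],cv2.COLOR_BGR2GRAY)
for v in (150,200,240,255,265,275,285):print(v,g[v,295:350].tolist())
E
```

```text
[ 511.15105201 -284.5619105   187.18589098]
wrist crop [[231.0, 438.0], [213.0, 438.0], [230.0, 520.0], [214.0, 520.0], [230.0, 545.0], [214.0, 545.0], [221.0, 538.0], [221.0, 552.0], [221.0, 564.0], [221.0, 579.0]]
side crop [[113.0, 220.0], [125.0, 217.0], [98.0, 175.0], [109.0, 173.0], [93.0, 160.0], [104.0, 158.0], [96.0, 180.0], [95.0, 161.0], [94.0, 148.0], [94.0, 132.0]]
scene crop [[659.0, 58.0], [650.0, 56.0], [641.0, 79.0], [632.0, 76.0], [634.0, 87.0], [626.0, 84.0], [621.0, 123.0], [623.0, 104.0], [625.0, 91.0], [626.0, 76.0]]
[ 4.773670e+02 -1.929690e+02  3.350000e-01  1.197940e+02  1.655833e+03]
150 [148, 148, 149, 149, 149, 150, 149, 149, 148, 149, 148, 148, 149, 148, 149, 149, 149, 148, 148, 154, 133, 52, 43, 47, 46, 45, 46, 47, 46, 44, 45, 44, 42, 42, 42, 41, 36, 59, 83, 94, 91, 90, 89, 90, 90, 89, 92, 90, 90, 90, 89, 89, 90, 90, 91]
200 [149, 148, 149, 148, 147, 148, 148, 148, 149, 149, 147, 148, 148, 148, 148, 147, 149, 148, 148, 154, 134, 79, 37, 43, 45, 40, 37, 43, 42, 41, 40, 39, 40, 36, 37, 34, 47, 73, 92, 89, 88, 88, 89, 89, 87, 87, 88, 88, 88, 89, 87, 88, 89,
[... 466 characters left out ...]
, 86, 87, 86, 87, 87, 87]
265 [37, 37, 38, 37, 37, 37, 35, 36, 36, 35, 39, 69, 68, 67, 68, 67, 66, 67, 67, 67, 68, 67, 27, 31, 33, 32, 31, 29, 27, 68, 66, 66, 66, 67, 67, 65, 66, 67, 69, 65, 24, 28, 30, 29, 29, 32, 30, 30, 29, 29, 30, 29, 27, 49, 83]
275 [39, 39, 34, 33, 37, 38, 39, 37, 34, 36, 68, 68, 67, 66, 68, 66, 66, 66, 66, 65, 65, 57, 26, 30, 30, 29, 27, 28, 26, 58, 66, 66, 64, 65, 66, 66, 64, 65, 65, 65, 64, 30, 30, 28, 31, 30, 28, 32, 29, 31, 29, 29, 30, 29, 23]
285 [33, 35, 32, 32, 35, 33, 33, 30, 36, 59, 69, 69, 67, 65, 64, 65, 65, 64, 64, 65, 63, 51, 23, 27, 27, 26, 28, 26, 24, 53, 62, 64, 65, 63, 64, 65, 63, 63, 64, 65, 66, 57, 31, 25, 28, 27, 26, 28, 26, 25, 29, 29, 27, 27, 26]
```

```bash
python3 - <<'E'
from bench import *
from wfit import *
s=read_state(); print(s["clock"],s["position"],s["gripper_width"],s["joints"])
load("wrist0")
for z in (198,211,225,240,260): print(z,np.round(proj("w",np.array([[624.4+42.6,y,z] for y in (-11,11)])),0).tolist(),np.round(proj("w",np.array([[624.4-42.6,y,z] for y in (-11,11)])),0).tolist())
load("w2")
a=.334;ey=np.array([-np.sin(a),np.cos(a)])
for z in (12,25,35,45,55,65): print(z,np.round(proj("w",np.array([[*(np.array([484.4,-209.5])+ey*k),z] for k in (-11,11)])),0).tolist())
g=cv2.cvtColor(F.IM["w"],cv2.COLOR_BGR2GRAY)
print([ (v,g[v,306:342:3].tolist()) for v in range(240,262,2)])
s=cv2.cvtColor(cv2.imread("pics/side1.png"),cv2.COLOR_BGR2GRAY); print(s[240:290:2,288:318])
E
```

```text
2.4 [ 484.1532111  -209.43137562   26.16482731] -0.09604244702820178 [-1.00489311e-01  4.37131601e-01 -4.58731170e-01  2.24940134e-05
 -6.74895189e-01  4.34392730e-01]
198 [[252.0, 221.0], [254.0, 253.0]] [[390.0, 221.0], [387.0, 253.0]]
211 [[247.0, 230.0], [250.0, 263.0]] [[395.0, 230.0], [392.0, 263.0]]
225 [[242.0, 240.0], [246.0, 275.0]] [[401.0, 240.0], [397.0, 275.0]]
240 [[235.0, 253.0], [240.0, 290.0]] [[408.0, 252.0], [403.0, 290.0]]
260 [[224.0, 273.0], [231.0, 313.0]] [[420.0, 273.0], [412.0, 313.0]]
12 [[321.0, 221.0], [321.0, 253.0]]
25 [[321.0, 230.0], [321.0, 263.0]]
35 [[321.0, 237.0], [321.0, 272.0]]
45 [[321.0, 245.0], [321.0, 281.0]]
55 [[321.0, 254.0], [321.0, 292.0]]
65 [[322.0, 264.0], [321.0, 303.0]]
[(240, [148, 147, 147, 136, 40, 40, 38, 37, 26, 89, 88, 87]), (242, [146, 147, 148, 134, 39, 43, 39, 35, 25, 89, 87, 87]), (244, [147, 147, 148, 135, 39, 37, 38, 35, 24, 87, 88, 87]), (246, [147, 147, 148, 136, 32, 41, 39, 33, 24, 88, 86, 87]), (248, [148, 154, 153, 139, 33, 34, 29, 29, 22, 89, 87, 85]), (250, [155, 73, 72, 69, 33, 34, 61, 61, 57, 72, 87, 87]), (2
[... 2712 characters left out ...]
 58  60  49  25  37  36
   86 176 209 204 203 202 202 202 203 204 202 203]
 [128 132 130 130 129 130 130 132 132 132 139 117  29  57  51  39  25  39
   26 162 218 207 202 202 202 204 203 203 202 203]
 [130 132 130 130 131 131 130 131 130 132 132 120  69  47  60  57  36  32
   36 100 185 213 203 203 203 202 204 203 203 203]
 [131 132 129 131 130 131 132 130 131 129 132 136 126  75  52  62  51  25
   35  34  90 176 209 203 202 203 202 204 202 202]
 [130 132 130 129 130 130 132 131 131 131 131 131 139 115  31  59  60  43
   26  36  30 162 216 206 203 202 203 204 203 204]
 [130 132 129 130 131 130 132 132 128 130 130 132 135 121  69  45  62  56
   38  25  30  96 180 209 204 203 203 204 202 202]]
```

The visible fingertips are about z≈45–50 (wrist, side and scene agree), i.e. ~38 mm shorter than stated, so the grip closed above the wall. I go lower, watching the force.

Request:
carry_out(motion=[[0,0,0,0,0,0,0.2],[0,0,0,0,0,0,0.2],[0,0,0,0,0,12,0.2],[0,0,0,0,0,24,0.2],[0,0,0,0,0,30,0.2]])

```text
clock: 3.02
position: [483.3, -209.3, -5.4]
ee_rot: [0.815, -0.58, -0.001, 0.001]
contact_force: [-0.8, -0.3, 0.9]
gripper_width: 51.4
grasp_force: 0.0
```

Request:
carry_out(motion=[[0,0,0,0,0,0,-0.5],[0,0,0,0,0,0,-1],[0,0,0,0,0,0,-1],[0,0,0,0,0,0,-1]])

```text
clock: 3.52
position: [484.3, -209.4, -3.6]
ee_rot: [0.815, -0.58, 0.0, -0.0]
contact_force: [-0.2, -0.9, 0.2]
gripper_width: 6.5
grasp_force: 58.4
```

Gripped (58 N). Lift 8 mm and carry to the pre-insert pose with the yaw of the mould.

Request:
carry_out(motion=[[0,0,0,0,0,-8,-1],[0,0,0.1,1.2,-14,-8,-1],[0,0,0.22,2.5,-29,-8,-1],[0,0,0.323,3.8,-43.6,-8,-1],[0,0,0.323,3.8,-43.6,-8,-1]])

```text
clock: 4.15
position: [527.4, -198.4, 4.3]
ee_rot: [0.712, -0.703, 0.0, -0.0]
contact_force: [-0.9, 0.1, -3.7]
gripper_width: 6.5
grasp_force: 58.5
```

```bash
python3 snap.py w3; python3 - <<'E'
from bench import *
from wfit import *
s=read_state(); print(s["gripper_width"],s["grasp_force"],s["contact_force"],s["ee_rot"])
load("w3")
# predicted edges: riveted L, clip nose, loose wall end (z lifted 8)
def pt(x,y,z): a=.0106; return [616.6+x*np.cos(a)-y*np.sin(a),-182.8+x*np.sin(a)+y*np.cos(a),z]
n=["riv short front-right top","riv short front-left top","clip tip","nose","loose R end front top","loose R end back top","guide"]
P=np.array([pt(-31,-80,45),pt(-31,-72,45),pt(-70,-84,32),pt(-44,-76,32),pt(-94,-80,53),pt(-86,-80,53),pt(-11,82,45)])
for a,b in zip(n,np.round(proj("w",P),1).tolist()): print(a,b)
im=F.IM["w"]; cv2.imwrite("pics/w3v.png",cv2.resize(im[60:330,170:420],None,fx=2.2,fy=2.2,interpolation=cv2.INTER_CUBIC))
E
```

```text
[ 526.2014834  -198.46942968    4.00417648] [ 528.94323521 -277.9754416   165.17742477]
6.86481128099791 58.467673659324646 [-0.07511714  0.11144213 -2.69151919] [ 7.11593529e-01 -7.02591243e-01 -4.07506095e-04  1.70092624e-04]
riv short front-right top [181.6, 145.8]
riv short front-left top [183.2, 164.5]
clip tip [276.8, 129.6]
nose [220.3, 149.3]
loose R end front top [334.9, 144.7]
loose R end back top [312.9, 144.6]
guide [203.5, 397.5]
```

```bash
python3 - <<'E'
from wfit import *
load("w3"); g=cv2.cvtColor(F.IM["w"],cv2.COLOR_BGR2GRAY)
print("loose col 318,324,330 rows125-165"); [print(g[128:162,c].tolist()) for c in(318,324,330)]
print("row 200 cols 295-350",g[200,295:350].tolist())
print("riv col 150,165,175 rows 130-180"); [print(c,g[130:180,c].tolist()) for c in(150,165,175,180)]
print("clip col 240..280 rows 120-165"); [print(c,g[118:166,c].tolist()) for c in(215,225,250,270,277)]
E
```

```text
loose col 318,324,330 rows125-165
[169, 169, 168, 169, 169, 168, 168, 170, 178, 153, 40, 43, 55, 54, 55, 55, 55, 54, 56, 54, 47, 46, 46, 48, 49, 49, 53, 51, 51, 50, 52, 51, 52, 50]
[169, 169, 169, 169, 169, 168, 168, 170, 174, 154, 79, 36, 51, 54, 55, 55, 56, 55, 54, 54, 51, 46, 43, 43, 44, 45, 46, 45, 47, 46, 46, 48, 46, 47]
[167, 168, 168, 169, 170, 157, 158, 148, 141, 141, 141, 141, 169, 171, 172, 172, 174, 174, 172, 174, 167, 166, 160, 148, 135, 100, 101, 79, 72, 69, 46, 50, 49, 49]
row 200 cols 295-350 [170, 168, 169, 170, 169, 167, 169, 168, 168, 168, 168, 168, 168, 173, 157, 119, 36, 47, 50, 50, 50, 50, 50, 48, 48, 47, 46, 45, 46, 44, 42, 41, 41, 38, 32, 87, 119, 120, 99, 100, 99, 100, 100, 100, 99, 100, 101, 100, 100, 102, 100, 101, 100, 100, 100]
riv col 150,165,175 rows 130-180
150 [71, 72, 77, 77, 75, 73, 67, 66, 67, 67, 69, 54, 46, 48, 47, 42, 38, 40, 40, 42, 43, 43, 43, 44, 42, 45, 44, 43, 44, 41, 42, 38, 48, 70, 83, 80, 84, 97, 107, 106, 104, 105, 105, 104, 104, 105, 104, 105, 106, 103]
165 [92, 133, 154, 170, 138, 55, 86, 46, 40, 39, 47, 49, 50, 51, 43, 42, 42, 42, 43,
[... 1127 characters left out ...]
05, 106, 93, 76, 65, 104, 138, 148, 147, 142, 118, 61, 156, 171, 171, 169, 169, 169, 169, 168, 169, 170, 169, 170, 168, 168, 170, 169, 168, 169, 168, 169, 170, 169, 169, 169, 170, 169, 169, 169, 170, 169, 169, 169, 169]
270 [132, 130, 126, 121, 92, 74, 81, 96, 107, 105, 94, 171, 173, 169, 168, 169, 169, 169, 169, 169, 169, 170, 168, 169, 170, 169, 170, 169, 169, 170, 169, 170, 169, 170, 169, 169, 169, 169, 169, 169, 169, 169, 169, 169, 168, 170, 169, 170]
277 [76, 81, 99, 106, 105, 96, 153, 177, 170, 170, 169, 168, 169, 169, 168, 168, 169, 169, 168, 170, 168, 170, 170, 168, 169, 169, 169, 169, 170, 169, 169, 169, 169, 169, 169, 169, 169, 169, 170, 169, 169, 169, 170, 169, 169, 170, 169, 169]
```

Numbers: loose end's top edge row 148 (predicted 144.7), riveted outer edge row 143.5 (predicted 145.8): the side sits ~2 mm too far left. Correct, lower, and slide in to just before the clip.

Request:
carry_out(motion=[[0,0,0,2,0,4,-1],[0,0,0,2,-4,7.5,-1],[0,0,0,2,-12,7.5,-1],[0,0,0,2,-18,7.5,-1],[0,0,0,2,-24,7.5,-1]])

```text
clock: 4.82
position: [551.0, -200.4, -3.5]
ee_rot: [0.711, -0.703, -0.0, 0.0]
contact_force: [-1.4, -0.1, -1.1]
gripper_width: 6.6
grasp_force: 58.8
```

Request:
carry_out(motion=[[0,0,0,0,-3,0,-1],[0,0,0,0,-6,0,-1],[0,0,0,0,-9,0,-1],[0,0,0,0,-12,0,-1]])

```text
clock: 5.32
position: [562.1, -200.1, -3.5]
ee_rot: [0.711, -0.703, -0.001, 0.0]
contact_force: [-5.9, -0.2, 2.9]
gripper_width: 6.7
grasp_force: 59.2
```

Request:
carry_out(motion=[[0,0,0,0,-4,0,-1],[0,0,0,0,-8,0,-1],[0,0,0,0,-12,0,-1],[0,0,0,0,-15,0,-1]])

```text
clock: 5.82
position: [568.8, -200.0, -3.0]
ee_rot: [0.71, -0.704, -0.007, 0.006]
contact_force: [-18.0, 1.5, 17.5]
gripper_width: 6.7
grasp_force: 60.8
```

Request:
carry_out(motion=[[0,0,0,0,-2,0,-1],[0,0,0,0,-4,0,-1],[0,0,0,0,-5,0,-1]])

```text
clock: 6.2
position: [582.2, -200.0, -3.4]
ee_rot: [0.711, -0.703, -0.001, 0.0]
contact_force: [-4.3, 1.9, 0.4]
gripper_width: 6.8
grasp_force: 59.3
```

Request:
carry_out(motion=[[0,0,0,0,-2,0,-1],[0,0,0,0,-4,0,-1],[0,0,0,0,-4,0,-1]])

```text
clock: 6.58
position: [581.8, -200.0, -3.6]
ee_rot: [0.711, -0.704, -0.004, 0.003]
contact_force: [-11.3, 1.4, 7.8]
gripper_width: 6.7
grasp_force: 60.0
```

```bash
python3 snap.py w4; python3 - <<'E'
from wfit import *
from bench import *
load("w4"); g=cv2.cvtColor(F.IM["w"],cv2.COLOR_BGR2GRAY); print(read_state()["contact_force"])
def pt(x,y,z): a=.0106; return [616.6+x*np.cos(a)-y*np.sin(a),-183.8+x*np.sin(a)+y*np.cos(a),z]
print(np.round(proj("w",np.array([pt(-39,-80,45),pt(-31,-80,45),pt(-31,-72,45),pt(-44,-76,32),pt(-40.5,-76,32),pt(-40.5,-82,32),pt(-70,-84,32)])),1).tolist())
cv2.imwrite("pics/w4v.png",cv2.resize(F.IM["w"][60:330,200:450],None,fx=2.2,fy=2.2,interpolation=cv2.INTER_CUBIC))
E
```

```text
[ 581.83145628 -199.96810111   -3.58939233] [ 584.94307608 -279.71675841  157.24384165]
[-11.74294175   1.5742298    7.64441539]
[[334.3, 147.8], [312.3, 147.8], [312.4, 169.2], [344.6, 153.2], [336.1, 153.1], [336.3, 138.6], [407.0, 135.4]]
```

```bash
python3 - <<'E'
from wfit import *
load("w4"); g=cv2.cvtColor(F.IM["w"],cv2.COLOR_BGR2GRAY)
for v in range(116,176,3): print(v,g[v,300:420:3].tolist())
E
```

```text
116 [115, 115, 115, 114, 114, 115, 114, 114, 116, 114, 115, 113, 115, 115, 114, 115, 114, 115, 114, 115, 115, 114, 116, 115, 115, 116, 115, 116, 115, 115, 116, 113, 92, 118, 115, 117, 117, 117, 112, 143]
119 [115, 115, 114, 114, 114, 114, 114, 114, 113, 115, 113, 113, 114, 114, 115, 114, 115, 114, 114, 114, 114, 115, 114, 114, 116, 115, 115, 117, 110, 130, 145, 154, 127, 92, 117, 115, 115, 111, 147, 189]
122 [113, 114, 114, 114, 115, 114, 114, 114, 114, 113, 114, 115, 114, 112, 115, 112, 114, 114, 114, 115, 115, 114, 115, 115, 116, 115, 108, 118, 141, 151, 160, 160, 139, 98, 108, 109, 105, 191, 189, 188]
125 [114, 114, 114, 114, 114, 113, 114, 114, 114, 114, 115, 113, 115, 113, 114, 115, 114, 114, 114, 114, 114, 114, 115, 114, 116, 103, 135, 146, 157, 165, 151, 144, 134, 139, 189, 188, 189, 188, 188, 188]
128 [78, 79, 78, 79, 80, 79, 83, 82, 82, 83, 82, 82, 82, 83, 85, 83, 85, 84, 86, 85, 87, 101, 115, 117, 89, 85, 107, 118, 127, 125, 127, 120, 108, 196, 187, 187, 187, 188, 189, 188]
131 [141, 141, 143, 142, 141, 142, 141, 141, 140, 140, 138, 145, 144, 143, 140, 138, 139, 136, 135, 1
[... 2113 characters left out ...]
1, 111, 111, 112, 113, 113, 113, 113, 114, 113, 113, 113, 114, 113, 105, 187, 186, 187, 187, 186, 186, 187]
167 [78, 112, 132, 110, 47, 51, 49, 49, 46, 43, 32, 114, 111, 111, 111, 110, 111, 111, 112, 111, 111, 112, 113, 112, 112, 112, 113, 113, 114, 112, 113, 114, 165, 187, 187, 187, 186, 186, 186, 186]
170 [153, 154, 127, 110, 47, 51, 51, 48, 46, 42, 31, 114, 112, 111, 111, 111, 111, 110, 112, 112, 112, 111, 112, 111, 112, 113, 113, 113, 112, 113, 114, 114, 182, 187, 187, 187, 187, 186, 186, 187]
173 [158, 153, 128, 110, 47, 50, 51, 46, 43, 42, 31, 113, 111, 111, 110, 111, 112, 112, 111, 111, 111, 112, 111, 111, 112, 112, 112, 113, 112, 114, 113, 108, 191, 185, 186, 186, 185, 186, 185, 186]
```

The profile shows the clip nose (grey ~93) at cols 336–345, rows 140–152, in front of the wall's dark face: snapped and at rest. Release, lift, and go look at the left pair.

Request:
carry_out(motion=[[0,0,0,0,4,0,-0.5],[0,0,0,0,4,0,-0.4],[0,0,0,0,4,0,-0.4],[0,0,0,0,4,-25,-0.4],[0,0,0,0,4,-85,-0.4]])

```text
clock: 7.25
position: [581.1, -199.7, 79.5]
ee_rot: [0.711, -0.703, -0.003, 0.002]
contact_force: [0.6, -0.1, -0.1]
gripper_width: 25.4
grasp_force: 0.0
```

Request:
carry_out(motion=[[0,0,0,-40,0,-45,-0.8],[0,0,0,-100,5,-60,-1],[0,0,0,-160,10,-75,-1],[0,0,0,-220,15,-90,-1],[0,0,0,-280,20,-110,-1]])

```text
clock: 7.88
position: [559.6, 81.0, 192.0]
ee_rot: [0.711, -0.703, 0.0, -0.0]
contact_force: [1.2, 0.7, -0.1]
gripper_width: -0.1
grasp_force: 0.0
```

Request:
carry_out(motion=[[0,0,0,-60,0,-10,-1],[0,0,0,-120,0,-15,-1],[0,0,0,-170,0,-20,-1],[0,0,0,-190,0,-20,-1],[0,0,0,-190,0,-20,-1]])

```text
clock: 8.5
position: [557.4, 269.8, 210.8]
ee_rot: [0.712, -0.703, -0.0, 0.0]
contact_force: [-0.2, -0.3, -0.0]
gripper_width: 0.3
grasp_force: 0.0
```

```bash
python3 snap.py w5; python3 - <<'E'
from wfit import *
from bench import *
load("w5")
def roi(prm,h):
    q=np.vstack([proj("w",p) for p in F.corners(*prm,h)]); a=q.min(0)-8; b=q.max(0)+8; return (max(0,int(a[0])),max(0,int(a[1])),min(640,int(b[0])),min(400,int(b[1])))
for g,h in (((660,183,-3.11),1),((453,177,2.966),-1)):
    r=roi(g,h); f=wfit(g,h,r); print(r,np.round(f,3)); M=F.render("w",f[:3],h,r);D=dk("w",r);print(M.sum(),np.clip(M-D,0,1).sum(),np.clip(D-M,0,1).sum())
cv2.imwrite("pics/side5.png",get_image("side")["color"])
E
```

```text
[557.43107424 268.61653735 210.82757973] [559.16444019 190.31573093 371.74743654]
(212, 15, 297, 181) [ 660.239  182.578   -3.088  545.537 2995.267]
3316.105882352941 433.18823529411765 112.34901960784315
(382, 20, 464, 188) [ 456.015  176.359    2.912  798.635 2122.667]
2916.8117647058825 796.3901960784315 2.245098039215687
```

```bash
python3 - <<'E'
from wfit import *
import wfit
load("w5")
for T in (62,78,84):
    wfit.T=T
    f=wfit.wfit((455,176.5,2.94),-1,(378,16,468,192)); print(T,np.round(f,3))
wfit.T=62;print(np.round(wfit.wfit((660.2,182.6,-3.09),1,(212,15,297,181)),3))
g=cv2.cvtColor(F.IM["w"],cv2.COLOR_BGR2GRAY); 
for v in (40,80,120,150,165,175): print(v,g[v,385:465:2].tolist())
E
```

```text
62 [ 455.927  176.182    2.911 1267.31  1651.133]
78 [ 456.152  176.62     2.916  541.741 2392.067]
84 [ 456.026  176.588    2.916  433.547 2554.7  ]
[ 660.13   182.723   -3.088  606.1   2798.233]
40 [165, 166, 165, 166, 166, 167, 165, 166, 167, 166, 165, 165, 168, 165, 165, 168, 105, 54, 70, 69, 64, 53, 54, 51, 83, 104, 103, 103, 103, 102, 103, 101, 148, 166, 167, 155, 166, 165, 166, 165]
80 [166, 166, 166, 166, 166, 166, 165, 166, 166, 166, 167, 155, 46, 68, 67, 68, 50, 53, 49, 39, 105, 103, 101, 101, 100, 101, 100, 161, 166, 165, 165, 165, 164, 165, 165, 166, 166, 162, 166, 165]
120 [167, 166, 166, 167, 166, 166, 146, 46, 66, 66, 66, 52, 52, 50, 50, 106, 102, 101, 100, 99, 102, 100, 96, 174, 167, 165, 165, 165, 164, 164, 166, 160, 158, 166, 166, 166, 165, 165, 165, 166]
150 [165, 168, 158, 58, 69, 62, 64, 54, 54, 52, 42, 104, 103, 102, 102, 102, 101, 102, 101, 102, 102, 100, 121, 138, 142, 163, 168, 167, 167, 165, 165, 166, 166, 166, 166, 165, 159, 167, 166, 167]
165 [167, 166, 168, 171, 144, 56, 54, 55, 53, 55, 53, 51, 49, 49, 48, 55, 56, 56, 52, 49, 59, 76, 94, 105, 104, 104, 103, 103, 103, 103, 103, 102, 102, 101, 102, 100, 127, 119, 160, 168]
175 [167, 167, 167, 167, 167, 167, 166, 166, 167, 167, 168, 167, 167, 167, 167, 168, 171, 175, 159, 135, 110, 72, 49, 47, 52, 53, 54, 53, 52, 50, 45, 45, 137, 168, 166, 165, 166, 167, 167, 160]
```

Loose left side at (456,176.6), yaw 2.915 (stable over thresholds). I grip it, square it up and move it back for room to roll.

Request:
carry_out(motion=[[0,0,0.08,25,28,35,0],[0,0,0.16,50,56,75,0],[0,0,0.237,75,84,110,0],[0,0,0.237,91.5,102.4,141,0],[0,0,0.237,91.5,102.4,141,0]])

```text
clock: 9.22
position: [453.4, 172.4, 68.7]
ee_rot: [-0.622, 0.783, 0.0, -0.003]
contact_force: [0.8, 0.7, 0.1]
gripper_width: 42.9
grasp_force: 0.0
```

Request:
carry_out(motion=[[0,0,0,0,0,40,0],[0,0,0,0,0,70,0],[0,0,0,0,0,77,0],[0,0,0,0,0,77,0]])

```text
clock: 9.72
position: [457.3, 176.5, -6.0]
ee_rot: [-0.623, 0.782, -0.0, 0.001]
contact_force: [0.8, 0.8, 0.7]
gripper_width: 42.5
grasp_force: 0.0
```

Request:
carry_out(motion=[[0,0,0,0,0,0,-0.5],[0,0,0,0,0,0,-1],[0,0,0,0,0,0,-1],[0,0,0,0,0,0,-1]])

```text
clock: 10.22
position: [456.7, 176.6, -5.6]
ee_rot: [-0.623, 0.782, -0.0, 0.001]
contact_force: [-1.6, 0.8, 5.4]
gripper_width: 6.7
grasp_force: 58.6
```

Request:
carry_out(motion=[[0,0,0,0,0,-6,-1],[0,0,-0.1,5,10,-6,-1],[0,0,-0.19,10,20,-6,-1],[0,0,-0.278,13.4,28.9,-6,-1],[0,0,-0.278,13.4,28.9,-6,-1]])

```text
clock: 10.85
position: [424.1, 169.1, -0.8]
ee_rot: [0.725, -0.689, -0.0, 0.001]
contact_force: [0.3, 0.1, -2.8]
gripper_width: 6.9
grasp_force: 58.4
```

Request:
carry_out(motion=[[0,0,0,0,0,5.5,-1],[0,0,0,0,0,5.5,-0.6],[0,0,0,0,0,5.5,-0.4],[0,0,0,0,0,-15,-0.4],[0,0,0,0,0,-70,-0.4]])

```text
clock: 11.48
position: [423.7, 168.4, 68.1]
ee_rot: [0.725, -0.689, -0.0, 0.003]
contact_force: [0.8, -0.1, -0.1]
gripper_width: 25.6
grasp_force: 0.0
```

```bash
python3 - <<'E'
from bench import *
import numpy as np,cv2
s=read_state(); print(s["position"],s["ee_rot"],s["joints"].round(2))
import fit as F
im=get_image("side")["color"]; cv2.imwrite("pics/side6.png",im); F.IM["side"]=im
g=(425.5,170,-3.088)
q=np.vstack([F.proj("side",p) for p in F.corners(*g,-1)]); r=[int(v) for v in (*(q.min(0)-6),*(q.max(0)+7))]
F.dark=lambda n,r:(cv2.cvtColor(F.IM[n],cv2.COLOR_BGR2GRAY)[r[1]:r[3],r[0]:r[2]]<88).astype(float)
print(np.round(F.fit(g,-1,{"side":r}),3))
E
```

```text
[423.70566596 168.41447498  68.12200932] [ 7.24982137e-01 -6.88759535e-01 -3.63101847e-04  3.32753565e-03] [ 0.74  0.28 -0.58 -0.   -0.72 -0.68]
[422.483 171.444  -3.062 142.659 432.   ]
```

Request:
carry_out(motion=[[0,0,0,-21,32,0,-1],[0,0,0,-21,32,0,-1],[0,0,0,-21,32,30,-1],[0,0,0,-21,32,59,-1],[0,0,0,-21,32,59,-1]])

```text
clock: 12.15
position: [391.3, 187.7, 8.7]
ee_rot: [0.725, -0.689, 0.0, 0.002]
contact_force: [-0.4, -0.1, 0.8]
gripper_width: 0.2
grasp_force: 0.0
```

Request:
carry_out(motion=[[0,0,0,0,-8,0,-1],[0,0,0,0,-14,0,-1],[0,0,0,0,-20,0,-1],[0,0,0,0,-25,0,-1],[0,0,0,0,-30,0,-1]])

```text
clock: 12.78
position: [422.3, 190.5, 10.5]
ee_rot: [0.725, -0.689, -0.0, -0.0]
contact_force: [-1.4, -0.1, -0.3]
gripper_width: -0.1
grasp_force: 0.2
```

Request:
carry_out(motion=[[0,0,0,0,-5,0,-1],[0,0,0,0,-10,0,-1],[0,0,0,0,-15,0,-1],[0,0,0,0,-18,0,-1],[0,0,0,0,-18,0,-1]])

```text
clock: 13.4
position: [440.1, 191.4, 10.3]
ee_rot: [0.725, -0.689, -0.0, -0.0]
contact_force: [-0.2, 0.7, 0.4]
gripper_width: -0.3
grasp_force: 0.0
```

```bash
cat > lay.py <<'E'
import sys,numpy as np,cv2,fit as F
from bench import *
# fit arbitrary roll: part rolled by ang about pivot; report dark-mask bbox in side/scene near the part
im={n:get_image(n)["color"] for n in("side","scene")}
for n in im: cv2.imwrite(f"pics/{n}_{sys.argv[1]}.png",im[n])
def boxes(x,y,a,roll):   # a: heading of outward dir (own -x), roll 0,90,180 ; x,y original standing origin
    c,s=np.cos(a),np.sin(a); out=[]
    for (u0,u1),(v0,v1) in [((-4,4),(-80,80)),((-4,66),(72,80))]:
        p=[]
        for u in(u0,u1):
            for v in(v0,v1):
                for w in(0,45):
                    o,h=-u,w
                    if roll>=90: o,h=4+h,4-o
                    if roll>=180: o,h=49+h,49-o
                    p.append([x+o*c-v*s,y+o*s+v*c,h])
        out.append(np.array(p,float))
    return out
def fitroll(g,roll,names=("side","scene")):
    F.corners=lambda x,y,a,h:boxes(x,y,a,roll)
    thr={"side":88,"scene":78}; F.dark=lambda n,r:(cv2.cvtColor(F.IM[n],cv2.COLOR_BGR2GRAY)[r[1]:r[3],r[0]:r[2]]<thr[n]).astype(float)
    F.IM.update(im); rois={}
    for n in names:
        q=np.vstack([F.proj(n,p) for p in boxes(*g,roll)]); rois[n]=[int(v) for v in (*(q.min(0)-8),*(q.max(0)+9))]
    return F.fit(g,1,rois)
if __name__=="__main__":
    s=read_state(); print(s["position"],s["contact_force"])
    for roll in map(int,sys.argv[5:]):
        for nm in (("side",),("side","scene")): print(roll,nm,np.round(fitroll(tuple(map(float,sys.argv[2:5])),roll,nm),3))
E
python3 lay.py tip1 424.5 169.5 0.0536 0 90
```

```text
[439.73429865 191.2859849   10.26347261] [ 0.81506478 -0.18200082 -0.5819761 ]
0 ('side',) [ 4.39030e+02  2.26638e+02 -6.00000e-02  2.19733e+02  4.68000e+02]
0 ('side', 'scene') [ 4.395010e+02  2.295200e+02 -1.040000e-01  1.222208e+03  1.876000e+03]
90 ('side',) [4.22569e+02 1.73700e+02 6.20000e-02 7.55173e+02 8.87000e+02]
90 ('side', 'scene') [4.231060e+02 1.731450e+02 7.200000e-02 1.542094e+03 2.236000e+03]
```

Request:
carry_out(motion=[[0,0,0,-5,10,-40,-1],[0,0,0,-25,0,-90,-1],[0,0,0,-45,-20,-140,-1],[0,0,0,-60,-40,-190,-1],[0,0,0,-60,-40,-190,-1]])

```text
clock: 14.12
position: [479.6, 256.0, 204.8]
ee_rot: [0.726, -0.688, 0.001, -0.005]
contact_force: [-0.8, 0.2, -0.6]
gripper_width: 0.1
grasp_force: 0.0
```

```bash
cat > wl.py <<'E'
import sys,subprocess
subprocess.run(["python3","snap.py",sys.argv[1]])
from wfit import *
import wfit; wfit.T=80
load(sys.argv[1])
from lay import boxes
g=tuple(map(float,sys.argv[2:5]))
SEG=lambda roll:(lambda x,y,a,h:[np.array(b) for b in split(boxes(x,y,a,roll))])
def split(bs):
    out=[]
    for b in bs:
        # corner order u(2) v(2) w(2); split along longest axis
        P=b.reshape(2,2,2,3); L=[np.linalg.norm(P[1,0,0]-P[0,0,0]),np.linalg.norm(P[0,1,0]-P[0,0,0])]; ax=int(np.argmax(L)); P=np.moveaxis(P,ax,0)
        for k in range(8): out.append(np.concatenate([P[0]+(P[1]-P[0])*t for t in(k/8,(k+1)/8)]).reshape(-1,3))
    return out
for roll in map(int,sys.argv[5:]):
    F.corners=SEG(roll); q=np.vstack([proj("w",p) for p in boxes(*g,roll)]); a=np.maximum(q.min(0)-12,0); b=q.max(0)+12
    r=(int(a[0]),int(a[1]),min(640,int(b[0])),min(400,int(b[1]))); f=F.fit(g,1,{"w":r}); D=dk("w",r); M=F.render("w",f[:3],1,r)
    print(roll,r,np.round(f,3),"miss",np.clip(M-D,0,1).sum().round(),"extra",np.clip(D-M,0,1).sum().round())
    c,s=np.cos(f[2]),np.sin(f[2]); off={0:0,90:26.5,180:53}[roll]; print("   now origin",f[0]+off*c,f[1]+off*s)
E
sed -i 's/^im={n/im={} if __name__!="__main__" else {n/' lay.py
python3 wl.py w6 424.5 169.5 0.0536 0 90 180
```

```text
[477.33727363 254.38882552 201.85331296] [483.180004   175.52241043 365.20911508]
0 (355, 14, 447, 190) [4.376500e+02 2.044600e+02 4.300000e-02 8.174450e+02 1.878033e+03] miss 287.0 extra 530.0
   now origin 437.6504224118095 204.45982438113938
90 (318, 21, 390, 195) [4.245860e+02 1.689170e+02 4.600000e-02 1.544982e+03 4.453567e+03] miss 1539.0 extra 6.0
   now origin 451.0582084118726 170.12767329187713
180 (254, 13, 344, 189) [4.138000e+02 2.020380e+02 6.100000e-02 6.265200e+02 1.490567e+03] miss 172.0 extra 454.0
   now origin 466.7019492816052 205.25348997882668
```

Wrist fit: the side lies on its long wall's outer face (roll 90, extra 6 px only) at (424.6,168.9), heading 0.046. Now roll it on by pushing the upright short wall.

Request:
carry_out(motion=[[0,0,0,3,45,20,-1],[0,0,0,6,76.8,60,-1],[0,0,0,6,76.8,115,-1],[0,0,0,6,76.8,169,-1],[0,0,0,6,76.8,169,-1]])

```text
clock: 14.8
position: [396.9, 239.5, 27.4]
ee_rot: [0.725, -0.689, 0.0, 0.006]
contact_force: [-0.1, 0.1, 0.8]
gripper_width: 0.1
grasp_force: 0.0
```

Request:
carry_out(motion=[[0,0,0,0,-8,0,-1],[0,0,0,0,-15,0,-1],[0,0,0,0,-21,0,-1],[0,0,0,0,-27,0,-1],[0,0,0,0,-33,0,-1]])

```text
clock: 15.42
position: [433.9, 245.3, 32.0]
ee_rot: [0.725, -0.688, 0.0, -0.0]
contact_force: [-3.4, -0.5, 6.0]
gripper_width: -0.1
grasp_force: 2.4
```

Request:
carry_out(motion=[[0,0,0,0,-6,0,-1],[0,0,0,0,-12,0,-1],[0,0,0,0,-18,0,-1],[0,0,0,0,-24,0,-1],[0,0,0,0,-30,0,-1]])

```text
clock: 16.05
position: [467.9, 249.6, 35.6]
ee_rot: [0.726, -0.687, 0.001, -0.005]
contact_force: [0.4, -1.7, 17.5]
gripper_width: -0.1
grasp_force: 6.9
```

```bash
python3 - <<'E'
from bench import *
import cv2,numpy as np
im={n:get_image(n)["color"] for n in("side","scene","wrist")}
for n in im: cv2.imwrite(f"pics/{n}_r2.png",im[n])
o=np.zeros((600,800,3),np.uint8)
o[:300,:400]=cv2.resize(im["side"][110:210,265:398],(400,300),interpolation=cv2.INTER_CUBIC)
o[:300,400:]=cv2.resize(im["scene"][190:290,215:348],(400,300),interpolation=cv2.INTER_CUBIC)
o[300:,:560]=cv2.resize(im["wrist"][:343],(560,300))
cv2.imwrite("pics/look2.png",o); s=read_state(); print(s["position"],s["contact_force"])
E
```

```text
[468.49517577 249.72308904  35.52204541] [ 0.61361885 -2.06403911 17.37899938]
```

View pics/look2.png

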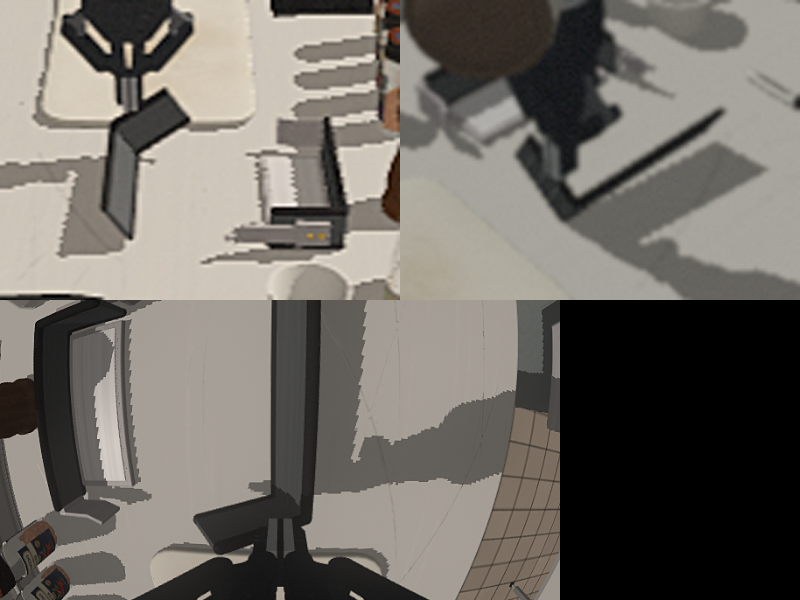

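The last picture shows the part partly rolled (side crop: long wall (105..135,130..235) tilted, short wall rising to (185,115)), finger at the corner (128,95). I fit the roll angle numerically.

```bash
cat > rollfit.py <<'E'
import sys,numpy as np,cv2
import fit as F, importlib
sproj=F.proj
from wfit import load,proj as wproj
from scipy.optimize import minimize
def boxes(px,py,a,th):  # pivot line point under own y=0, heading a, second-roll angle th (0 lying, pi/2 standing)
    c,s=np.cos(a),np.sin(a); ct,st=np.cos(th),np.sin(th); out=[]
    L=[((-4,4),(v,v+20)) for v in range(-80,80,20)]+[((u,u+14),(72,80)) for u in range(-4,66,14)]
    for us,vs in L:
        p=[]
        for u in us:
            for v in vs:
                for w in(0,45):
                    o,h=w-45,u+4
                    o,h=o*ct+h*st,-o*st+h*ct
                    p.append([px+o*c-v*s,py+o*s+v*c,h])
        out.append(np.array(p,float))
    return out
def run(tag,x0,names):
    P={"side":lambda p:sproj("side",p),"scene":lambda p:sproj("scene",p),"w":lambda p:wproj("w",p)}
    T={"side":95,"scene":78,"w":80}; R={};D={}
    for n in names:
        im=cv2.imread(f"pics/{dict(side='side',scene='scene',w='wrist')[n]}_{tag}.png"); g=cv2.cvtColor(im,cv2.COLOR_BGR2GRAY)
        q=np.vstack([P[n](p) for p in boxes(*x0)]); a=np.maximum(q.min(0)-9,0).astype(int); b=np.minimum(q.max(0)+10,[640,400]).astype(int)
        R[n]=(a,b); D[n]=(g[a[1]:b[1],a[0]:b[0]]<T[n]).astype(float)
    S=6
    def ren(n,x):
        a,b=R[n]; m=np.zeros(((b-a)[1]*S,(b-a)[0]*S),np.uint8)
        for p in boxes(*x): cv2.fillConvexPoly(m,cv2.convexHull(np.round(((P[n](p)-a+.5)*S-.5)*16).astype(np.int32)),255,shift=4)
        return cv2.resize(m,None,fx=1/S,fy=1/S,interpolation=cv2.INTER_AREA)/255.
    f=lambda z:sum(np.abs(ren(n,(z[0],z[1],z[2]/100,z[3]/50))-D[n]).sum() for n in names)
    z=np.array([x0[0],x0[1],x0[2]*100,x0[3]*50])
    for st in(12,5,2):
        r=minimize(f,z,method="Nelder-Mead",options=dict(initial_simplex=np.vstack([z]+[z+st*e for e in np.eye(4)]),maxiter=150)); z=r.x
    return z[0],z[1],z[2]/100,z[3]/50,r.fun,sum(d.sum() for d in D.values())
E
python3 - <<'E'
from bench import *
import numpy as np,cv2
d=get_image("wrist"); np.savez("wr.npz",mtx=d["mtx"],p=d["position"],q=d["orientation"]); cv2.imwrite("pics/wr.png",d["color"]); cv2.imwrite("pics/wrist_r2.png",d["color"])
from rollfit import *
load("wr")
for th in (.8,1.1,1.4): print(th,np.round(run("r2",(473.5,171.2,.046,th),["side"]),3), np.round(run("r2",(473.5,171.2,.046,th),["side","w"]),3))
E
```

```text
0.8 [4.68128e+02 1.81515e+02 3.90000e-02 1.10000e+00 4.81863e+02 6.74000e+02] [4.729580e+02 1.778690e+02 3.900000e-02 1.056000e+00 4.030341e+03
 2.165700e+04]
1.1 [4.68017e+02 1.81612e+02 3.70000e-02 1.09700e+00 4.29404e+02 6.21000e+02] [4.729720e+02 1.782100e+02 3.800000e-02 1.055000e+00 2.355863e+03
 2.001400e+04]
1.4 [4.43103e+02 2.14245e+02 1.80000e-02 1.68900e+00 2.53827e+02 5.20000e+02] [4.73619e+02 1.74573e+02 4.60000e-02 9.19000e-01 6.16012e+02 1.35700e+04]
```

Roll ≈60°, near balance, tip wedged. Ease upward and continue forward.

Request:
carry_out(motion=[[0,0,0,0,-3,-7,-1],[0,0,0,0,-8,-9,-1],[0,0,0,0,-14,-11,-1],[0,0,0,0,-20,-12,-1],[0,0,0,0,-20,-12,-1]])

```text
clock: 16.88
position: [483.7, 247.7, 42.9]
ee_rot: [0.725, -0.689, 0.0, 0.0]
contact_force: [-0.0, -0.0, -0.3]
gripper_width: -0.2
grasp_force: 0.0
```

Request:
carry_out(motion=[[0,0,0,0,0,-50,-1],[0,0,0,0,0,-110,-1],[0,0,0,-5,0,-160,-1],[0,0,0,-5,0,-160,-1],[0,0,0,-5,0,-160,-1]])

```text
clock: 17.5
position: [482.2, 252.4, 202.6]
ee_rot: [0.725, -0.689, -0.0, 0.001]
contact_force: [0.3, -0.1, -0.3]
gripper_width: 0.1
grasp_force: 0.0
```

```bash
python3 snap.py w7; cp pics/w7.png pics/wrist_w7.png; python3 - <<'E'
from bench import *
import numpy as np,cv2
for n in("side","scene"): cv2.imwrite(f"pics/{n}_w7.png",get_image(n)["color"])
from rollfit import *
load("w7")
for th in (0,.9,1.57): 
  for nm in (["side","w"],["w"]):print(th,nm,np.round(run("w7",(473.5,174,.046,th),nm),3))
E
```

```text
[482.0333627  252.13084505 201.87982248] [487.25262643 173.01160761 363.54226345]
0 ['side', 'w'] [ 5.82260e+02  1.53231e+02 -5.10000e-01  3.50000e-01  1.39200e+03
  1.39200e+03]
0 ['w'] [ 5.52771e+02  1.54963e+02 -1.60000e-01  1.57000e-01  1.19600e+03
  1.19600e+03]
0.9 ['side', 'w'] [4.74686e+02 1.72469e+02 3.20000e-02 1.60700e+00 2.93122e+02 2.29400e+03]
0.9 ['w'] [4.75321e+02 1.72365e+02 3.20000e-02 1.59300e+00 1.97231e+02 1.89600e+03]
1.57 ['side', 'w'] [4.74644e+02 1.72535e+02 3.20000e-02 1.60800e+00 3.21000e+02 2.34700e+03]
1.57 ['w'] [4.74709e+02 1.72537e+02 3.20000e-02 1.60700e+00 2.24384e+02 1.94900e+03]
```

Standing right way round now: origin ≈(478.9,172.5), yaw 0.032. Grasp it.

Request:
carry_out(motion=[[0,0,0.02,40,3,40,0],[0,0,0.02,80,7,80,0],[0,0,0.02,94.3,7.7,130,0],[0,0,0.02,94.3,7.7,132,0],[0,0,0.02,94.3,7.7,132,0]])

```text
clock: 18.27
position: [481.3, 159.0, 72.2]
ee_rot: [0.719, -0.695, 0.0, -0.001]
contact_force: [1.3, 0.5, -0.2]
gripper_width: 42.6
grasp_force: 0.0
```

Request:
carry_out(motion=[[0,0,0,0,0,40,0],[0,0,0,0,0,70,0],[0,0,0,0,0,77,0],[0,0,0,0,0,77,0]])

```text
clock: 18.77
position: [481.4, 159.4, -4.5]
ee_rot: [0.719, -0.695, 0.0, -0.001]
contact_force: [-0.1, 0.1, 0.7]
gripper_width: 42.6
grasp_force: 0.0
```

Request:
carry_out(motion=[[0,0,0,0,0,0,-0.5],[0,0,0,0,0,0,-1],[0,0,0,0,0,0,-1],[0,0,0,0,0,0,-1]])

```text
clock: 19.27
position: [480.7, 158.6, -4.6]
ee_rot: [0.718, -0.696, 0.0, -0.001]
contact_force: [-2.6, -0.4, 7.0]
gripper_width: 6.8
grasp_force: 58.6
```

Request:
carry_out(motion=[[0,0,0,0,0,-8,-1],[0,0,-0.01,0,-18,-8,-1],[0,0,-0.0226,-0.7,-38,-8,-1],[0,0,-0.0226,-0.7,-55.4,-8,-1],[0,0,-0.0226,-0.7,-55.4,-8,-1]])

```text
clock: 19.9
position: [536.1, 160.4, 2.0]
ee_rot: [0.726, -0.688, -0.0, 0.0]
contact_force: [-0.8, -0.1, -3.1]
gripper_width: 7.1
grasp_force: 58.6
```

```bash
python3 snap.py w8; python3 - <<'E'
from wfit import *
from bench import *
s=read_state(); print(s["position"],s["ee_rot"],s["grasp_force"])
load("w8"); g=cv2.cvtColor(F.IM["w"],cv2.COLOR_BGR2GRAY)
a=.0536
def pt(x,y,z): return [625.2+x*np.cos(a)-y*np.sin(a),180.7+x*np.sin(a)+y*np.cos(a),z]
t=s["position"]; 
def lo(x,y,z): return [t[0]+x*np.cos(a)-(y+14)*np.sin(a),t[1]+x*np.sin(a)+(y+14)*np.cos(a),z]
q=proj("w",np.array([pt(-31,-80,45),pt(-31,-72,45),pt(-10,-80,45),pt(-10,-72,45),pt(-70,-84,32),lo(4,-80,53),lo(-4,-80,53)])); print(np.round(q,1).tolist())
c=int(q[0,0])
for k in(c-6,c-12,c-20): print("riv",k,130,g[130:180,k].tolist())
c=int(q[5:,0].mean())
for k in(c-6,c,c+6): print("loose",k,130,g[125:165,k].tolist())
print(g[200,295:350].tolist())
E
```

```text
[534.84913276 160.06718921   1.80554166] [541.03856167  80.98894446 162.92515413]
[534.84913276 160.06718921   1.80554166] [ 7.25782572e-01 -6.87923574e-01 -3.60177047e-04  8.27606700e-04] 58.601707220077515
[[177.8, 149.0], [179.6, 167.9], [136.7, 151.8], [138.8, 169.7], [274.3, 132.1], [314.2, 142.8], [336.7, 142.9]]
riv 171 130 [78, 68, 100, 133, 147, 161, 145, 111, 94, 64, 35, 46, 50, 50, 49, 49, 47, 39, 39, 41, 41, 42, 43, 44, 43, 43, 44, 43, 43, 43, 43, 43, 39, 38, 59, 86, 85, 82, 75, 210, 130, 104, 106, 107, 108, 108, 107, 107, 106, 107]
riv 165 130 [72, 71, 81, 118, 144, 154, 167, 123, 103, 79, 44, 37, 42, 49, 51, 49, 49, 43, 38, 40, 43, 41, 44, 44, 45, 45, 43, 43, 44, 45, 43, 44, 43, 40, 43, 84, 84, 83, 83, 99, 106, 105, 105, 105, 104, 106, 104, 106, 106, 105]
riv 157 130 [72, 72, 69, 93, 128, 148, 163, 156, 106, 60, 55, 37, 42, 47, 50, 48, 48, 47, 39, 40, 42, 42, 43, 44, 43, 44, 43, 43, 44, 43, 44, 44, 42, 41, 36, 49, 75, 84, 81, 91, 106, 105, 104, 104, 103, 104, 104, 104, 104, 104]
loose 319 130 [169, 169, 169, 170, 169, 170, 170, 171, 179, 120, 63, 42, 52, 54, 54, 57, 55, 56, 57, 52, 43, 46, 48, 49, 49, 49, 50, 50, 51, 50, 51, 51, 51, 49, 50, 49, 50, 52, 49, 49]
loose 325 130 [169, 169, 169, 168, 169, 168, 169, 170, 172, 170, 122, 62, 44, 53, 55, 55, 53, 55, 55, 53, 52, 43, 48, 48, 46, 45, 45, 46, 46, 47, 47, 46, 47, 45, 46, 45, 46, 46, 46, 46]
loose 331 130 [169, 170, 169, 169, 170, 170, 172, 173, 174, 165, 164, 160, 149, 136, 119, 117, 113, 107, 105, 105, 104, 102, 148, 150, 149, 151, 147, 135, 109, 93, 90, 91, 91, 91, 90, 89, 89, 90, 89, 87]
[169, 170, 168, 169, 169, 169, 169, 169, 169, 169, 168, 169, 169, 173, 160, 119, 36, 48, 52, 52, 49, 48, 50, 47, 48, 47, 46, 47, 46, 45, 43, 43, 39, 38, 32, 76, 97, 104, 102, 101, 99, 98, 100, 100, 100, 101, 101, 100, 101, 101, 100, 100, 101, 99, 100]
```

Same offsets as before; shift 1.8 mm right, lower, and slide in.

Request:
carry_out(motion=[[0,0,0,1.8,0,4,-1],[0,0,0,1.8,-4,7,-1],[0,0,0,1.8,-12,7,-1],[0,0,0,1.8,-18,7,-1],[0,0,0,1.8,-24,7,-1]])

```text
clock: 20.58
position: [558.9, 159.9, -4.4]
ee_rot: [0.726, -0.688, -0.0, 0.001]
contact_force: [-1.7, -0.4, -1.8]
gripper_width: 6.9
grasp_force: 59.0
```

Request:
carry_out(motion=[[0,0,0,0,-3,0,-1],[0,0,0,0,-6,0,-1],[0,0,0,0,-9,0,-1],[0,0,0,0,-12,0,-1]])

```text
clock: 21.08
position: [569.1, 160.1, -4.2]
ee_rot: [0.726, -0.688, -0.001, 0.003]
contact_force: [-12.7, 0.2, 11.1]
gripper_width: 7.0
grasp_force: 60.4
```

Request:
carry_out(motion=[[0,0,0,0,-4,0,-1],[0,0,0,0,-8,0,-1],[0,0,0,0,-12,0,-1],[0,0,0,0,-15,0,-1]])

```text
clock: 21.58
position: [578.4, 160.0, -4.0]
ee_rot: [0.725, -0.688, -0.004, 0.008]
contact_force: [-29.3, 5.5, 26.5]
gripper_width: 6.8
grasp_force: 63.0
```

Request:
carry_out(motion=[[0,0,0,0,-2,0,-1],[0,0,0,0,-4,0,-1],[0,0,0,0,-5,0,-1]])

```text
clock: 21.95
position: [591.7, 162.7, -4.5]
ee_rot: [0.726, -0.687, -0.0, -0.001]
contact_force: [-6.5, 5.1, 4.4]
gripper_width: 6.6
grasp_force: 59.8
```

Snapped forward to ≈home (591.7). Push on slightly and check the clip.

Request:
carry_out(motion=[[0,0,0,0,-2,0,-1],[0,0,0,0,-3,0,-1],[0,0,0,0,-3,0,-1]])

```text
clock: 22.32
position: [591.8, 162.5, -4.5]
ee_rot: [0.726, -0.688, -0.002, 0.002]
contact_force: [-12.6, 5.6, 9.2]
gripper_width: 6.8
grasp_force: 60.3
```

```bash
python3 snap.py w9; python3 - <<'E'
from wfit import *
load("w9"); g=cv2.cvtColor(F.IM["w"],cv2.COLOR_BGR2GRAY)
a=.0536
def pt(x,y,z): return [625.2+x*np.cos(a)-y*np.sin(a),179.7+x*np.sin(a)+y*np.cos(a),z]
print(np.round(proj("w",np.array([pt(-39,-80,45),pt(-31,-80,45),pt(-31,-72,45),pt(-44,-76,32),pt(-40.5,-76,32),pt(-70,-84,32)])),1).tolist())
for v in range(119,179,3): print(v,g[v,300:411:3].tolist())
E
```

```text
[591.7622899  162.49350307  -4.45821131] [597.62595891  83.15111048 156.49706655]
[[335.8, 146.9], [313.7, 146.9], [313.7, 168.4], [346.2, 152.5], [337.6, 152.4], [409.0, 134.8]]
119 [115, 114, 114, 113, 113, 112, 113, 113, 115, 113, 114, 114, 113, 114, 112, 113, 114, 114, 114, 114, 114, 115, 114, 115, 114, 116, 114, 116, 115, 133, 146, 155, 139, 94, 116, 117, 116]
122 [114, 113, 114, 113, 113, 112, 113, 114, 113, 113, 113, 113, 113, 112, 113, 113, 114, 113, 113, 114, 115, 115, 114, 114, 114, 115, 109, 126, 141, 150, 162, 160, 145, 104, 118, 112, 108]
125 [114, 114, 114, 115, 114, 114, 115, 116, 114, 114, 114, 115, 115, 116, 115, 114, 114, 113, 113, 114, 112, 114, 114, 114, 114, 98, 85, 152, 158, 166, 151, 143, 133, 96, 109, 193, 188]
128 [75, 76, 75, 75, 77, 76, 76, 78, 77, 77, 77, 76, 77, 77, 77, 78, 76, 76, 76, 76, 78, 84, 115, 116, 89, 86, 95, 125, 147, 86, 88, 83, 111, 198, 189, 186, 187]
131 [152, 152, 153, 154, 153, 152, 152, 153, 152, 150, 151, 150, 149, 150, 149, 150, 150, 146, 145, 143, 140, 137, 134, 92, 86, 88, 104, 152, 172, 134, 103, 118, 116, 112, 187, 187, 186]
134 [1
[... 1974 characters left out ...]
 47, 47, 44, 43, 39, 30, 114, 111, 110, 110, 110, 112, 111, 110, 112, 111, 111, 111, 111, 113, 111, 112, 113, 112, 112, 113, 113, 112, 125, 186, 186, 186]
170 [151, 151, 136, 102, 45, 47, 47, 45, 42, 40, 30, 114, 110, 110, 111, 111, 110, 110, 110, 110, 110, 111, 111, 112, 112, 112, 112, 111, 112, 113, 113, 112, 112, 196, 186, 185, 186]
173 [98, 153, 136, 98, 45, 48, 48, 45, 42, 39, 31, 114, 110, 110, 110, 111, 111, 110, 111, 111, 111, 110, 112, 112, 112, 112, 113, 112, 111, 113, 113, 113, 106, 188, 186, 186, 185]
176 [153, 152, 137, 99, 44, 47, 47, 44, 43, 39, 29, 113, 109, 109, 111, 109, 111, 111, 110, 109, 112, 111, 111, 112, 112, 112, 112, 112, 113, 112, 112, 112, 148, 185, 185, 185, 186]
```

Same signature as the first: nose in front of the wall (cols 336–345, rows 140–152), hard stop reached. Release, lift and check from above.

Request:
carry_out(motion=[[0,0,0,-1,3,0,-0.6],[0,0,0,-1,3,0,-0.4],[0,0,0,-1,3,0,-0.4],[0,0,0,-1,3,-25,-0.4],[0,0,0,-1,3,-80,-0.4]])

```text
clock: 23.0
position: [590.1, 161.7, 73.3]
ee_rot: [0.726, -0.688, -0.001, 0.003]
contact_force: [1.4, 0.2, -0.6]
gripper_width: 25.8
grasp_force: 0.0
```

Request:
carry_out(motion=[[0,0,0,-30,20,-40,-0.4],[0,0,0,-70,40,-80,-0.4],[0,0,0,-100,50,-130,-0.4],[0,0,0,-100,50,-130,-0.4]])

```text
clock: 23.5
position: [538.1, 263.2, 210.6]
ee_rot: [0.727, -0.686, 0.001, -0.006]
contact_force: [0.2, -0.3, 0.4]
gripper_width: 25.3
grasp_force: 0.0
```

```bash
python3 snap.py w10; python3 - <<'E'
from wfit import *
load("w10"); g=cv2.cvtColor(F.IM["w"],cv2.COLOR_BGR2GRAY)
import wfit
def roi(prm):
    q=np.vstack([proj("w",p) for p in F.corners(*prm,1)]); return q
h=(590.3,178.8,.0536); m=(660.2,182.6,-3.088)
# joint silhouette fit of the closed rectangle: riveted + loose, independent poses
q=np.vstack([roi(h),roi(m)]); a=np.maximum(q.min(0)-5,0).astype(int); b=np.minimum(q.max(0)+6,[640,400]).astype(int); r=(a[0],a[1],b[0],b[1]); D=dk("w",r)
from scipy.optimize import minimize
f=lambda z:np.abs(np.maximum(F.render("w",(z[0],z[1],z[2]/100),1,r),F.render("w",(z[3],z[4],z[5]/100),1,r))-D).sum()
z=np.array([h[0],h[1],h[2]*100,m[0],m[1],m[2]*100])
for st in(5,2,1): s=minimize(f,z,method="Nelder-Mead",options=dict(initial_simplex=np.vstack([z]+[z+st*e for e in np.eye(6)]),maxiter=400)); z=s.x
print(r,z.round(2),s.fun,D.sum()); c,sn=np.cos(z[5]/100+np.pi),np.sin(z[5]/100+np.pi); d=z[:2]-z[3:5]; print("loose rel riveted in mould axes (want -70,0):",d@[c,sn],d@[-sn,c],"dyaw",z[2]/100-(z[5]/100+np.pi))
E
```

```text
[536.84568059 261.50491214 207.55848012] [541.89635192 182.76758811 371.06286966]
(np.int64(204), np.int64(19), np.int64(292), np.int64(178)) [ 591.4   177.32    5.19  659.02  182.85 -308.41] 739.3588235294118 5177.7
loose rel riveted in mould axes (want -70,0): -67.823282898225 -1.6334271828141518 dyaw -0.005661220884064129
```

Request:
carry_out(motion=[[0,0,0,60,0,0,-0.4],[0,0,0,120,0,0,-0.4],[0,0,0,180,0,0,-0.4],[0,0,0,240,0,0,-0.4],[0,0,0,300,0,0,-0.4]])

```text
clock: 24.18
position: [551.6, -42.4, 203.8]
ee_rot: [0.726, -0.688, -0.001, 0.001]
contact_force: [1.0, 0.4, -0.4]
gripper_width: 25.5
grasp_force: 0.0
```

Request:
carry_out(motion=[[0,0,0,40,0,0,-0.4],[0,0,0,65,0,0,-0.4],[0,0,0,65,0,0,-0.4],[0,0,0,65,0,0,-0.4]])

```text
clock: 24.68
position: [555.5, -104.6, 204.3]
ee_rot: [0.726, -0.688, -0.001, 0.001]
contact_force: [-0.5, 0.3, -0.5]
gripper_width: 25.7
grasp_force: 0.0
```

```bash
python3 snap.py w11; python3 - <<'E'
from wfit import *
from bench import *
from scipy.optimize import minimize
load("w11"); h=(581.6,-183.1,.0106); m=(651.6,-182.5,-3.131)
q=np.vstack([proj("w",p) for k in(h,m) for p in F.corners(*k,1)]); a=np.maximum(q.min(0)-5,0).astype(int); b=np.minimum(q.max(0)+6,[640,400]).astype(int); r=(a[0],a[1],b[0],b[1]); D=dk("w",r)
f=lambda z:np.abs(np.maximum(F.render("w",(z[0],z[1],z[2]/100),1,r),F.render("w",(z[3],z[4],z[5]/100),1,r))-D).sum()
z=np.array([h[0],h[1],h[2]*100,m[0],m[1],m[2]*100])
for st in(5,2,1): s=minimize(f,z,method="Nelder-Mead",options=dict(initial_simplex=np.vstack([z]+[z+st*e for e in np.eye(6)]),maxiter=400)); z=s.x
c,sn=np.cos(z[5]/100+np.pi),np.sin(z[5]/100+np.pi); d=z[:2]-z[3:5]; print(z.round(1),"rel:",d@[c,sn],d@[-sn,c],"dyaw",z[2]/100-(z[5]/100+np.pi))
# bystanders unchanged? compare side pictures with the first
A=cv2.imread("pics/side0.png").astype(int); B=get_image("side")["color"].astype(int)
for n,(u0,v0,u1,v1) in dict(ram=(352,197,384,228),tin=(390,195,420,235),salt=(394,175,414,196),peel=(255,205,328,218)).items(): print(n,np.abs(A-B)[v0:v1,u0:u1].mean().round(1))
E
```

```text
[ 555.66400207 -104.18645561  204.55120963] [ 560.75789417 -184.10395048  365.17167908]
[ 5.828e+02 -1.832e+02  6.000e-01  6.515e+02 -1.824e+02 -3.131e+02] rel: -68.75886147520038 -0.030772263818830182 dyaw -0.004240165482197551
ram 1.1
tin 1.0
salt 2.7
peel 1.4
```

Both moulds show the same closed geometry with clips at rest; bystanders are unchanged. Handing in.

```bash
python3 -c "
from bench import *
print(job_done())"
```

```text
the job is handed in; nothing more can be done
None
```

I closed both moulds and handed the job in at about 25 s of the 72 s allowed: both clips look snapped at rest, only the mirrored side was turned over, and the ramekin, tin, salt shaker and peeler look unmoved; the left side sits about 1.6 mm right of nominal, within the guide's play.

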